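Set out the gear train on its bench stands

ROBOT

A 7-joint arm with a two-finger parallel gripper is mounted at the origin on the work surface. World frame = base frame: x ahead of the robot, y to its left, z up, the work surface at z = 0. Lengths are in mm, angles in rad, forces in N, time in s.
With the tool pointing down it reaches from about 400 to 875 mm from the base axis. Payload 4.4 kg.
Tool frame: the origin (TCP) lies midway between the tips of the shut fingers; the grasp point (between the pads) lies 19 mm behind it; z points along the fingers, y is the line along which they close (so a half turn about z gives the same grasp; the last joint's range is limited). The gripper opens to 85 mm and grips with 20 to 120 N. Pads are 22 mm wide; open, the fingers measure 114 mm over their backs; the gripper's body (76 mm by 85 mm) begins 54 mm behind the grasp point. The pads swing forward as they close: fully open they stand 13 mm farther back than shut.
Start: joints at [-1.311, 0.628, 0.038, 1.517, -0.027, 0.996, -0.02], TCP at [208.02, 615.829, 231.313] pointing down, gripper open.
Joint ranges: [-3.06, 3.06], [-0.37, 2.12], [-1.25, 1.32], [0.18, 2.47], [-1.1, 4.24], [0.23, 1.98], [-2.94, 2.94]. Speed limits (rad/s): [2.57, 2.57, 3.14, 3.14, 3.14, 3.14, 3.14].

INTERFACE

Orientations are given as [roll, pitch, yaw] about the fixed x, y, z axes, in that order (R = Rz(yaw) Ry(pitch) Rx(roll)).
In Python, from cell import readout, optics, order gives the robot as it stands.
- The arm moves only by the shell command python3 -m jog 'ROWS'. ROWS is a JSON object of lists of equal length, an entry for each row: "claw": the opening, from 0 (shut) to 1 (fully open); "xyz": the shift along the tool's x, y, z each as a share of 0.1 m, from -1 to 1, a list of three; "twist": the turn, a rotation vector about the tool's x, y, z each as a share of 180 degrees, from -1 to 1, a list of three. A call has 1 to 12 rows; each row shifts and turns the commanded pose from where the row before left it, along the tool's axes as they then stand; what a row does not reach is not made up. A row lasts 1/8 s, in which the tool goes at most 62.5 mm and 10.7 degrees, less where a joint would pass 70% of its speed; a pose out of reach is approached as far as the arm can. A call with a number of a shift or a turn outside -1 to 1 is refused whole. A call with a gripper value outside its range is refused whole. The fingers move at their own pace and stop on an object; the grip force is fixed at half the most. Time passes only in rows, so rows that do not move let the fingers close. It gives the time, the measured TCP pose, the force, the opening and the grip force at its end, in the units of the state.
- readout.read_state(): the state, without advancing time (a new reading comes with each control period).
- optics.get_image(name): name is "scene" or "top" or "wrist"; returns a dict with "color" (400x640x3 uint8, red, green, blue), "fovy" (degrees; the focal length in pixels is half the picture's height over the tangent of half this angle, whatever the lens; pixels are square), "cx", "cy" (the principal point, pixels), "view" (4x4, takes a point from world to camera coordinates). Camera axes: x right, y up, looking along -z (the intrinsics and any distortion apply to the point x, -y, -z); pixel columns grow to the right and rows downward; lengths in mm; the calibration is good to about 2 mm. A picture is of the moment at which its call begins. There is no depth.
- order.finish_job(): hands the job in; it is judged then, once.
Trained networks look in the newest picture that a camera, given by its name, has taken for a name from the list of things; names that differ only in an ending like _2 or _b are one class to them, and where a whole thing is asked for, a point or a joint stands for the part that bears it (a point fixed in the world has none). Each returns a list of dicts, best first, with "score" (0 to 1); they miss things now and then, are a little off and sometimes report something else, mostly with a low value. They report only what shows in the picture. A call takes as long as a camera call.
- optics.boxes_of(camera, label): "rect" ([left, top, width, height] in pixels, round what is visible of it).
The state is a dict: "clock": time; "qpos": joint angles; "qd": joint speeds; "tau": joint torques, N m; "eef_pos": TCP position; "tool_rot": TCP orientation; "force": force on the tool from outside, world axes, zero at the start; "torque": the same for the moment, N m; "width": finger opening in mm; "gripper_force": force on a finger pad.
Only numpy, scipy, OpenCV 4.12 (cv2) and the standard library are available. Lean on these libraries where they do the work, as an engineer would, in place of code of your own. Each camera call takes 0.05 s, during which the arm holds its last target. There are 200 camera calls.

TASK

The washed gearbox parts lie loose on the bench; set each one on its own stand for reassembly: the thrust bearing on the wide post with the large gear on top of it, the small gear on the thin post, the drum shaft-up in the ring nest, and the shaft lying in both V-blocks, centred between them. Lower each one gently until it is fully down before letting go (they are machined parts, so no dropping), and leave the dial gauge standing where it is.

Things in the scene. Friction and masses are not known exactly. Their poses are not given: they have to be found in the camera images.
- thrust_bearing: Ball thrust bearing, the flat ring of the loose parts: outer diameter 54 mm, bore 36 mm, 12 mm thick, two bright steel washers with a brass-coloured ball cage between; lies flat. Origin: centre of its underside, z up; 0.11 kg. Grip it across its outside with the fingertips.
- large_gear: Large steel gear, a toothed ring: outer diameter 60 mm, bore 36 mm, 30 mm high; lies flat. Origin: centre of its underside, z up; about 0.4 kg. Grip it across its teeth (treat the outside as a plain cylinder).
- small_gear: Small steel gear, a toothed ring: outer diameter 44 mm, bore 24 mm, 28 mm high; lies flat. Origin: centre of its underside, z up; about 0.2 kg. Grip it across its teeth.
- drum: Perforated steel clutch drum, diameter 90 mm, 40 mm high, standing with its own shaft up: on the drum a collar of diameter 44 mm up to 52 mm height, above it the shaft, diameter 28 mm, up to 110 mm height; grip this shaft from above. Origin: centre of the drum's underside, z up along the shaft; 0.5 to 0.85 kg.
- shaft: Loose steel input shaft lying on the bench, 190 mm long along its own y axis. Diameter 26 mm up to 64 mm either side of the middle (grip there); splined ends, 68 to 92 mm out, diameter 28 mm, flats keep it from rolling. Origin and mass centre: on the axis, half way along, 14 mm above the bench; x and z may point any way round y. 0.45 to 0.8 kg. Either end may lead.
- wide_post: Stand, fixed: dark round foot, diameter 86 mm, 13 mm high; round boss, diameter 47 mm, up to 30 mm height (its flat top is the seat); on it an aluminium post, diameter 26 mm, tapering over its last 13 mm to 10 mm, top at 82 mm height. Origin: centre of its underside, z up. The bearing rests on the boss (underside at 30 mm), the large gear on the bearing (underside at 42 mm).
- thin_post: Stand like the wide post, fixed: foot of diameter 86 mm, 13 mm high; boss of diameter 36 mm up to 30 mm height (the seat); post of diameter 14 mm, tapering over the last 13 mm to about 6 mm, top at 70 mm height. Origin: centre of its underside, z up. The small gear rests on the boss (underside at 30 mm).
- ring_nest: Round black plastic cup, fixed to the bench: outer diameter 116 mm, 22 mm high, inner diameter 102 mm, inner floor at 8 mm height. Origin: centre of its underside, z up. The drum stands inside it on the floor.
- v_blocks: Two steel V-blocks, fixed, on a dark plate 96 mm (x) by 150 mm (y), 12 mm high. Blocks 24 mm thick along y, middles at y = +50 and -50 mm, 90 mm wide, 54.5 mm high; 90 degree V, 44 mm wide at the mouth, lowest line at 32 mm height, running along y over the origin. Origin: centre of the plate's underside, z up. The seated shaft's axis is 50 mm high, along y.
- dial_gauge: Dial gauge on a small magnetic base, a bystander that must stay put: block 40 by 50 mm, 42 mm high, with a thin column and a round white-faced dial of diameter 45 mm on it, 120 mm high in all. It stands loose. Origin: centre of its underside, z up.

How it is judged:
By the outcome, as a careful person would: the job done as asked, in the order asked, and still so for the second after the job is handed in, with the robot touching nothing.
It also fails if it takes over 144 s, if anything falls off the work surface, if the arm or the gripper's body presses on something with over 40 N, if the wrist force passes 120 N, or if a joint passes its speed limit or range.

## Working session

There is one attempt and no reset: what is moved stays moved. The work goes in short steps, Python scripts to look and compute and a shell command to move; the robot and the scene stay as the last step left them, time stands still between calls to the robot, and variables do not carry over. Pictures are saved under pics/ and viewed, at most 14 in all, crops included, and the job is handed in when it is done.

```bash
ls; mkdir -p pics; python3 - <<'E'
from cell import readout, optics
import cv2, numpy as np
s=readout.read_state(); print(s)
for n in ["scene","top","wrist"]:
    im=optics.get_image(n); cv2.imwrite(f"pics/{n}0.png",im["color"][:,:,::-1])
    print(n,im["fovy"],im["cx"],im["cy"],np.round(im["view"],3).tolist(),[k for k in im])
    for l in ["thrust_bearing","large_gear","small_gear","drum","shaft","wide_post","thin_post","ring_nest","v_blocks","dial_gauge"]:
        print(l,[(np.round(b["rect"]).tolist(),round(b["score"],2)) for b in optics.boxes_of(n,l)[:3]])
E
```

```text
pics
{'clock': 0.0, 'qpos': array([-1.31075452,  0.62935583,  0.03844148,  1.51836825, -0.0269948 ,
        0.996318  , -0.02004544]), 'qd': array([-8.13598211e-05, -6.28266675e-04, -1.12879018e-03,  7.72906121e-04,
       -2.24190537e-04,  1.23106377e-03, -4.16727518e-04]), 'tau': array([-2.45804167e-04, -5.63398683e+01,  1.22611944e+00, -1.93446761e+01,
        1.10528534e-02,  1.03238155e-02, -1.40090572e-05]), 'eef_pos': array([207.84040455, 615.20675498, 230.38273077]), 'tool_rot': array([-3.13966149e+00,  3.03598810e-05,  2.81570864e+00]), 'force': array([ 0.02241597, -0.98867229, -0.34539229]), 'torque': array([ 0.00806918,  0.05435877, -0.00607551]), 'gripper_force': 0.0, 'width': 85.6403362222281}
scene 55.276604651031825 318.7792094498774 207.57233986732228 [[-0.779, 0.627, 0.008, 395.22], [-0.489, -0.614, 0.62, 235.207], [0.394, 0.479, 0.784, -1137.519], [0.0, 0.0, 0.0, 1.0]] ['color', 'fovy', 'cx', 'cy', 'view']
thrust_bearing [([224.0, 189.0, 22.0, 17.0], 0.72)]
large_gear [([300.0, 270.0, 29.0, 28.0], 0.88)]
small_gear [([218.0, 147.0, 15.0, 19.0], 0.66)]
drum [([274.0,
[... 710 characters left out ...]
3.0, 168.0, 17.0, 16.0], 0.65)]
drum [([429.0, 245.0, 47.0, 36.0], 0.75)]
shaft [([346.0, 227.0, 81.0, 10.0], 0.68)]
wide_post [([495.0, 199.0, 37.0, 34.0], 0.87)]
thin_post [([322.0, 142.0, 32.0, 34.0], 0.63)]
ring_nest []
v_blocks [([254.0, 205.0, 67.0, 52.0], 0.71)]
dial_gauge [([133.0, 198.0, 42.0, 26.0], 0.85)]
wrist 63.53039896160262 318.52781381054115 205.30995180862737 [[0.319, 0.948, 0.002, -651.049], [-0.896, 0.302, -0.326, 41.85], [-0.309, 0.102, 0.945, -379.267], [0.0, 0.0, 0.0, 1.0]] ['color', 'fovy', 'cx', 'cy', 'view']
thrust_bearing []
large_gear []
small_gear []
drum []
shaft []
wide_post []
thin_post []
ring_nest []
v_blocks []
dial_gauge [([238.0, 384.0, 18.0, 6.0], 0.39)]
```

```bash
python3 - <<'E'
import cv2
a=cv2.imread("pics/top0.png"); cv2.imwrite("pics/topc.png",cv2.resize(a[110:310,110:560],None,fx=1.75,fy=1.75,interpolation=cv2.INTER_CUBIC))
E
```

```text
(no output)
```

View pics/topc.png

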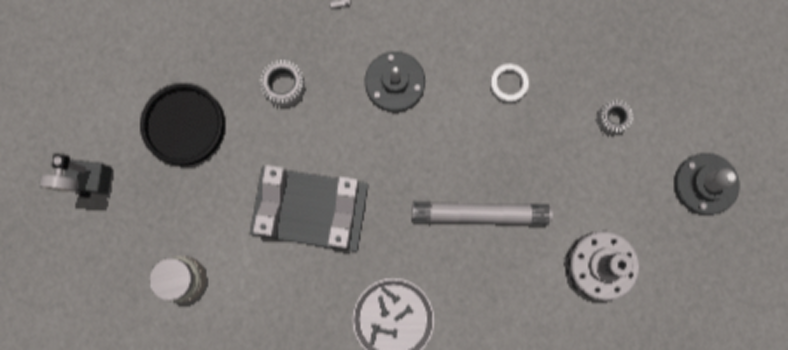

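View pics/scene0.png

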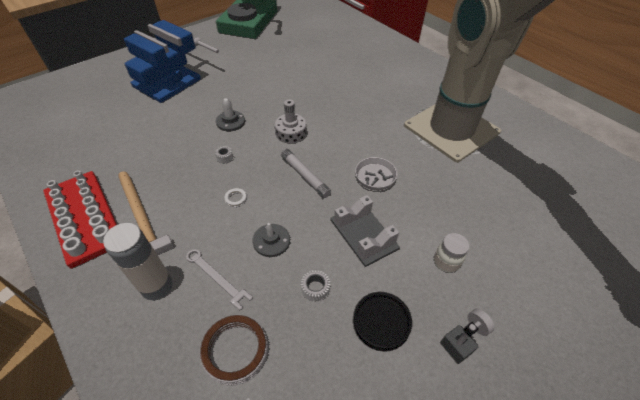

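View pics/wrist0.png

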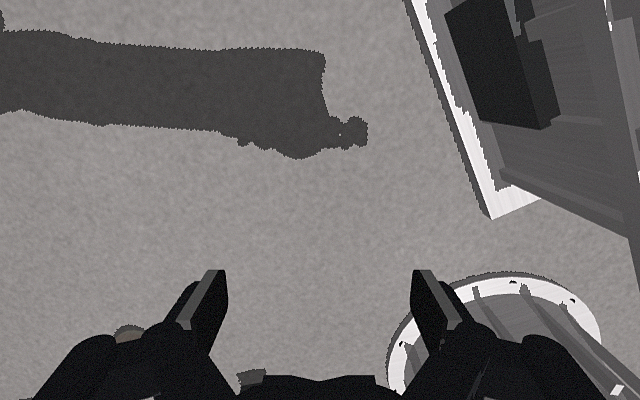

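```bash
cat > h.py <<'E'
import numpy as np, cv2
from cell import readout, optics
def cam(n):
    im=optics.get_image(n); im["f"]=200/np.tan(np.radians(im["fovy"]/2)); im["view"]=np.array(im["view"]); return im
def ray(im,u,v):
    V=im["view"]; R,t=V[:3,:3],V[:3,3]
    d=R.T@np.array([(u-im["cx"])/im["f"],-(v-im["cy"])/im["f"],-1]); return -R.T@t,d/np.linalg.norm(d)
def onplane(im,u,v,z):
    o,d=ray(im,u,v); return o+d*(z-o[2])/d[2]
def proj(im,p):
    V=im["view"]; q=(V[:3,:3]@np.atleast_2d(p).T).T+V[:3,3]
    return np.c_[im["cx"]+im["f"]*q[:,0]/-q[:,2], im["cy"]-im["f"]*q[:,1]/-q[:,2]]
def tri(rays):
    A=np.zeros((3,3));b=np.zeros(3)
    for o,d in rays:
        P=np.eye(3)-np.outer(d,d);A+=P;b+=P@o
    p=np.linalg.solve(A,b); return p,[np.linalg.norm((np.eye(3)-np.outer(d,d))@(p-o)) for o,d in rays]
def go(x,y,z=None,yaw=None):
    """tool-axes shift (share of 0.1 m) and twist (share of 180 deg) to reach target TCP; shift before twist"""
    from scipy.spatial.transform import Rotation as R
    s=readout.read_state(); p=s["eef_pos"]; r=R.from_euler("xyz",s["tool_rot"])
    d=np.array([x,y,p[2] if z is None else z])-p; out=r.inv().apply(d)/100
    yaw0=s["tool_rot"][2]; yw=yaw0 if yaw is None else yaw
    w=(r.inv()*R.from_euler("xyz",[np.pi,0,yw])).as_rotvec()/np.pi
    print("shift",np.round(out,4),"twist",np.round(w,4),"at",np.round(p,1),np.round(s["tool_rot"],4),"q",np.round(s["qpos"],2))
E
python3 - <<'E'
from h import *
T=cam("top");S=cam("scene");W=cam("wrist")
for n,c in zip("TSW",(T,S,W)): print(n,-c["view"][:3,:3].T@c["view"][:3,3], c["view"][2,:3])
c=dict(bearing=(401,157.5),large=(271.5,157.5),small=(461.5,176),drum=(452,265),shaft=(386,232),wide=(513.5,215),thin=(335,157),nest=(214,181),vb=(288,230),dial=(154,210))
sc=dict(bearing=(235,197.5),large=(315,285),small=(224,156),drum=(290,130),shaft=(306,173),wide=(230,121),thin=(271,240),nest=(383,321),vb=(365,231),dial=(460,340))
h=dict(bearing=6,large=15,small=14,drum=20,shaft=14,wide=5,thin=5,nest=11,vb=20,dial=20)
for k in c: print(k,np.round(onplane(T,*c[k],h[k])),np.round(onplane(S,*sc[k],h[k])))
for l in ["ring_nest","drum"]: print(optics.boxes_of("top",l))
E
```

```text
T [ 373.62163226    6.7417556  1041.54372011] [-0.15016345 -0.01196707  0.98858875]
S [870.62747353 441.35211981 743.42880855] [0.39384069 0.47910248 0.78444268]
W [127.97911105 643.21989248 373.29157926] [-0.30919427  0.1024582   0.94546349]
bearing [ 642. -165.    6.] [ 645. -165.    6.]
large [641. 155.  15.] [641. 153.  15.]
small [ 593. -310.   14.] [ 594. -304.   14.]
drum [ 378. -276.   20.] [ 394. -273.   20.]
shaft [ 457. -123.   14.] [ 458. -115.   14.]
wide [ 498. -433.    5.] [ 501. -433.    5.]
thin [644.  -2.   5.] [646.  -4.   5.]
nest [583. 296.  11.] [583. 296.  11.]
vb [461. 111.  20.] [467. 119.  20.]
dial [510. 436.  20.] [499. 416.  20.]
[{'rect': [189.4, 158.6, 52.0, 48.5], 'score': 0.77}]
[{'rect': [432.6, 244.2, 43.3, 40.0], 'score': 0.91}, {'rect': [253.9, 203.7, 63.9, 51.7], 'score': 0.26}]
```

```bash
python3 -m jog '{"claw":[1,1,1,1,1,1,1,1],"xyz":[[0,0,0],[0,0,0],[0,0,0],[0,0,0],[0,0,0],[0,0,0],[0,0,0],[0,0,0]],"twist":[[0,0,0.057],[0,0,0.057],[0,0,0.057],[0,0,0.057],[0,0,0.057],[0,0,0.057],[0,0,0.054],[0,0,0]]}'
python3 -m jog '{"claw":[1,1,1,1,1,1,1,1,1,1],"xyz":[[-0.3,0.33,0],[-0.35,0.37,0.05],[-0.4,0.42,0.05],[-0.4,0.42,0.05],[-0.4,0.42,0.05],[-0.4,0.42,0.05],[-0.4,0.42,0.05],[-0.3,0.32,0],[-0.2,0.2,0],[0,0,0]],"twist":[[0,0,0],[0,0,0],[0,0,0],[0,0,0],[0,0,0],[0,0,0],[0,0,0],[0,0,0],[0,0,0],[0,0,0]]}'
python3 - <<'E'
from h import *
go(540,300,200,np.pi/2)
E
```

```text
clock: 2.9
eef_pos: [207.8, 615.9, 231.2]
tool_rot: [3.141, 0.0, 1.574]
force: [1.2, 0.2, 1.0]
width: 85.4
gripper_force: 0.0
clock: 4.15
eef_pos: [542.4, 298.2, 201.5]
tool_rot: [3.14, 0.001, 1.57]
force: [-0.5, 0.2, -0.4]
width: 85.5
gripper_force: 0.0
shift [ 0.0178 -0.0239  0.0147] twist [ 0.0004  0.0003 -0.0004] at [542.4 298.2 201.5] [3.1402e+00 1.0000e-03 1.5695e+00] q [-0.76  0.64  0.35  1.65 -0.26  0.9  -0.31]
```

```bash
cat > snap.py <<'E'
import sys,pickle
from h import *
im=cam("wrist"); pickle.dump(im,open(f"{sys.argv[1]}.pkl","wb")); cv2.imwrite(f"pics/{sys.argv[1]}.png",im["color"][:,:,::-1])
E
python3 snap.py w1
J='"twist":[[0,0,0],[0,0,0],[0,0,0],[0,0,0],[0,0,0]],"claw":[1,1,1,1,1]'
python3 -m jog '{"claw":[1,1,1,1,1],"xyz":[[-0.5,0,0],[-0.5,0,0],[-0.5,0,0],[-0.2,0,0],[0,0,0]],"twist":[[0,0,0],[0,0,0],[0,0,0],[0,0,0],[0,0,0]]}'|head -2; python3 snap.py w2
python3 -m jog '{"claw":[1,1,1,1,1],"xyz":[[-0.5,0,0],[-0.5,0,0],[-0.5,0,0],[-0.2,0,0],[0,0,0]],"twist":[[0,0,0],[0,0,0],[0,0,0],[0,0,0],[0,0,0]]}'|head -2; python3 snap.py w3
python3 -m jog '{"claw":[1,1,1,1,1],"xyz":[[-0.5,0,0],[-0.5,0,0],[-0.5,0,0],[-0.2,0,0],[0,0,0]],"twist":[[0,0,0],[0,0,0],[0,0,0],[0,0,0],[0,0,0]]}'|head -2; python3 snap.py w4
python3 -m jog '{"claw":[1,1,1,1,1],"xyz":[[-0.5,0,0],[-0.5,0,0],[-0.5,0,0],[-0.2,0,0],[0,0,0]],"twist":[[0,0,0],[0,0,0],[0,0,0],[0,0,0],[0,0,0]]}'|head -2; python3 snap.py w5
python3 - <<'E'
import cv2,numpy as np
a=[cv2.imread(f"pics/w{i}.png")[:330] for i in (1,2,3,4,5)]
a=[cv2.resize(x,(400,206),interpolation=cv2.INTER_AREA) for x in a]
cv2.imwrite("pics/mon.png",np.vstack([np.hstack(a[:2]),np.hstack(a[2:4])]))
E
```

```text
clock: 4.82
eef_pos: [540.2, 131.6, 201.5]
clock: 5.5
eef_pos: [541.2, -37.9, 201.2]
clock: 6.18
eef_pos: [541.4, -207.7, 201.0]
clock: 6.85
eef_pos: [541.6, -377.5, 200.8]
```

View pics/mon.png

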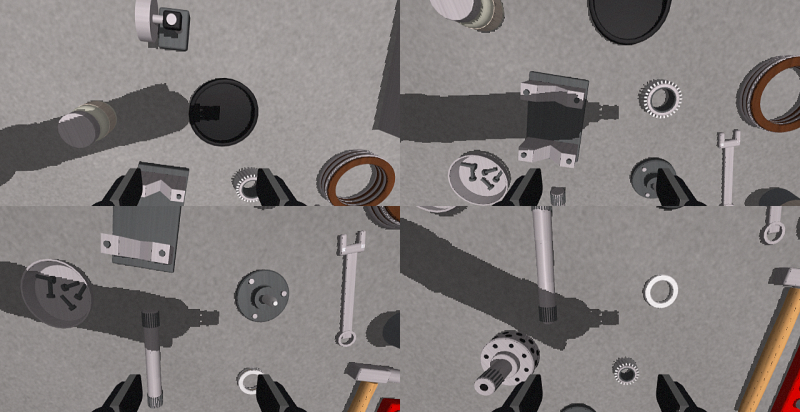

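View pics/w5.png

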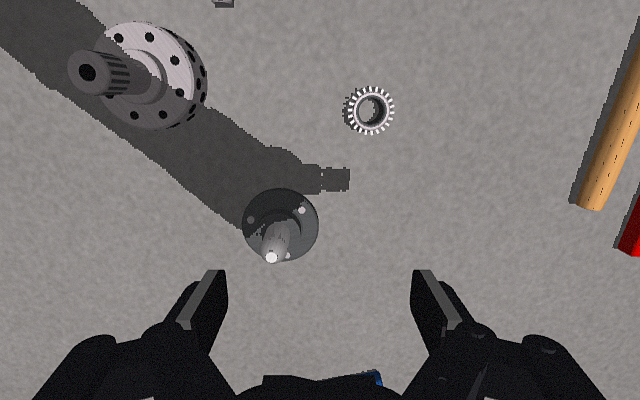

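```bash
cat > fit.py <<'E'
from h import *
import pickle,sys
from scipy.optimize import minimize
from scipy.ndimage import map_coordinates
a=np.linspace(0,2*np.pi,120,endpoint=False)
C=lambda r,z:np.c_[r*np.cos(a),r*np.sin(a),0*a+z]
def L(p,q,n=60): t=np.linspace(0,1,n)[:,None]; return np.array(p)*(1-t)+np.array(q)*t
def rect(x0,x1,y0,y1,z): c=[(x0,y0,z),(x1,y0,z),(x1,y1,z),(x0,y1,z)]; return np.vstack([L(c[i],c[(i+1)%4]) for i in range(4)])
M=dict(bearing=[C(27,12),C(18,12)],large=[C(30,30),C(18,30)],small=[C(22,28),C(12,28)],drum=[C(45,40),C(14,110)],
 wide=[C(43,13),C(23.5,30),C(5,82)],thin=[C(43,13),C(18,30),C(3,70)],nest=[C(58,22),C(51,22)],
 shaft=[L((-13,-64,0),(-13,64,0)),L((13,-64,0),(13,64,0)),L((-14,92,0),(14,92,0)),L((-14,-92,0),(14,-92,0)),L((-14,68,0),(14,68,0)),L((-14,-68,0),(14,-68,0))],
 vb=[rect(-48,48,-75,75,12)]+[rect(x0,x1,y-12,y+12,54.5) for y in(50,-50) for x0,x1 in((-45,-22),(22,45))])
def world(k,p):
    c,s=np.cos(p[3]),np.sin(p[3]); P=np.vstack(M[k]); return np.c_[c*P[:,0]-s*P[:,1]+p[0], s*P[:,0]+c*P[:,1]+p[1], P[:,2]+p[2]]
def gm(im,s):
    g=cv2.GaussianBlur(cv2.cvtColor(im["color"],cv2.COLOR_RGB2GRAY).astype(float),(0,0),s); g=np.log(g+15)
    m=np.hypot(cv2.Sobel(g,-1,1,0),cv2.Sobel(g,-1,0,1)); return np.minimum(m,.8)
def score(k,p,ims,G):
    t=n=0
    for im,g in zip(ims,G):
        q=proj(im,world(k,p)); ok=(q[:,0]>1)&(q[:,0]<638)&(q[:,1]>1)&(q[:,1]<262)
        if ok.mean()<.4: continue
        t+=map_coordinates(g,[q[ok,1],q[ok,0]],order=1).sum(); n+=ok.sum()
    return -t/max(n,1)
def fit(k,p0,ims,yaw=False,z=True):
    idx=[0,1]+([2] if z else [])+([3] if yaw else []); p=np.array(p0,float); st=np.array([8,8,5,.08])
    for s,f in ((4,1),(2,.4),(1,.15)):
        G=[gm(i,s) for i in ims]; best=None
        for j in range(8 if f==1 else 3):
            rng=np.random.default_rng(j); x0=p[idx]+(rng.normal(size=len(idx))*st[idx]*f if j else 0)
            def fun(x):
                q=p.copy(); q[idx]=x; return score(k,q,ims,G)+2e-3*((q[2]-p0[2])/8)**2*10
            sim=np.vstack([x0]+[x0+np.eye(len(idx))[i]*st[idx][i]*f for i in range(len(idx))])
            r=minimize(fun,x0,method="Nelder-Mead",options=dict(initial_simplex=sim,xatol=.02,fatol=1e-5))
            if best is None or r.fun<best.fun: best=r
        p[idx]=best.x
    return p,-best.fun
P0=dict(bearing=(643,-165,0,0),large=(641,155,0,0),small=(593,-307,0,0),drum=(386,-275,0,0),shaft=(457,-120,14,0),wide=(499,-433,0,0),thin=(645,-3,0,0),nest=(583,296,0,0),vb=(463,115,0,-.12))
V=dict(bearing=(3,4),large=(1,2),small=(4,5),drum=(4,5),shaft=(3,4),wide=(5,),thin=(2,3),nest=(1,2),vb=(1,2,3))
if __name__=="__main__":
    I={i:pickle.load(open(f"w{i}.pkl","rb")) for i in range(1,6)}; res={}
    over={i:I[i]["color"][:,:,::-1].copy() for i in I}
    for k in P0:
        y=k in("shaft","vb"); ims=[I[i] for i in V[k]]
        p,sc=fit(k,P0[k],ims,y); res[k]=p
        print(k,np.round(p,3),round(sc,3)," each:",[np.round(fit(k,p*[1,1,0,1]+[0,0,14*(k=="shaft"),0],[m],y,False)[0][[0,1,3]],2).tolist() for m in ims])
        for i in V[k]:
            for u,v in proj(I[i],world(k,p)):
                if 0<=u<639 and 0<=v<399: over[i][int(round(v)),int(round(u))]=(0,255,0)
    pickle.dump(res,open("res.pkl","wb"))
    h=np.hstack
    cv2.imwrite("pics/over.png",cv2.resize(np.vstack([h([over[1][:290,150:550],over[2][:290,150:550]]),h([over[4][:290,100:500],over[5][:290,60:460]])]),(800,580)))
    for i in I: cv2.imwrite(f"pics/over{i}.png",over[i])
E
python3 fit.py
```

```text
bearing [ 642.376 -163.701   -1.927    0.   ] 0.796  each: [[636.91, -142.6, 0.0], [641.7, -163.49, 0.0]]
large [631.836 159.14   -6.491   0.   ] 0.692  each: [[631.84, 159.14, 0.0], [630.29, 160.7, 0.0]]
small [ 588.834 -306.607   -0.769    0.   ] 0.73  each: [[585.91, -294.95, 0.0], [588.69, -306.59, 0.0]]
drum [ 385.77  -292.465    0.504    0.   ] 0.353  each: [[385.77, -292.46, 0.0], [385.42, -292.46, 0.0]]
shaft [ 4.76766e+02 -9.49940e+01  1.32280e+01 -1.83000e-01] 0.327  each: [[555.85, -117.2, 0.0], [459.25, -96.32, -0.02]]
wide [ 4.78190e+02 -4.07828e+02 -2.83000e-01  0.00000e+00] 0.357  each: [[478.27, -407.69, 0.0]]
thin [644.986  -2.615  -2.553   0.   ] 0.675  each: [[644.99, -2.61, 0.0], [644.29, -2.04, 0.0]]
nest [582.922 295.504  -0.928   0.   ] 0.733  each: [[581.54, 297.52, 0.0], [578.47, 293.02, 0.0]]
vb [ 4.64179e+02  1.16705e+02 -2.10000e-01 -1.58000e-01] 0.668  each: [[464.18, 116.71, -0.16], [464.3, 117.08, -0.16], [464.36, 116.31, -0.16]]
```

View pics/over.png

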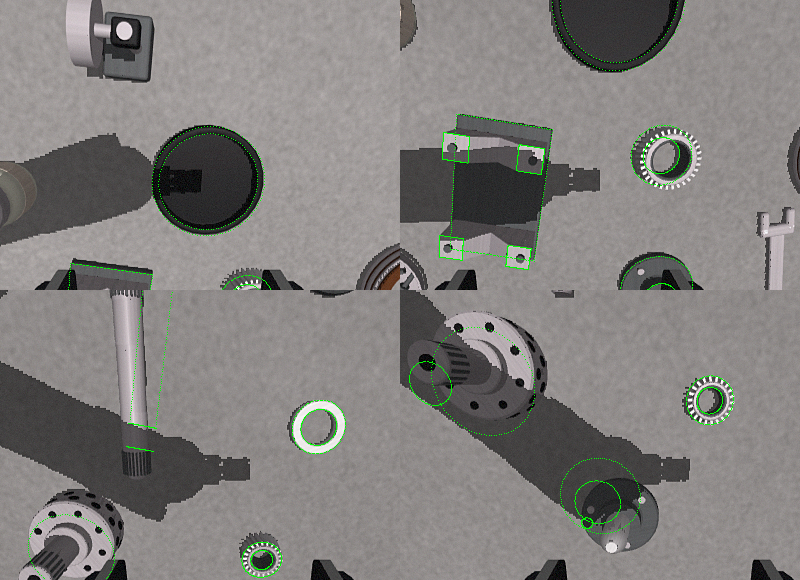

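View pics/over3.png

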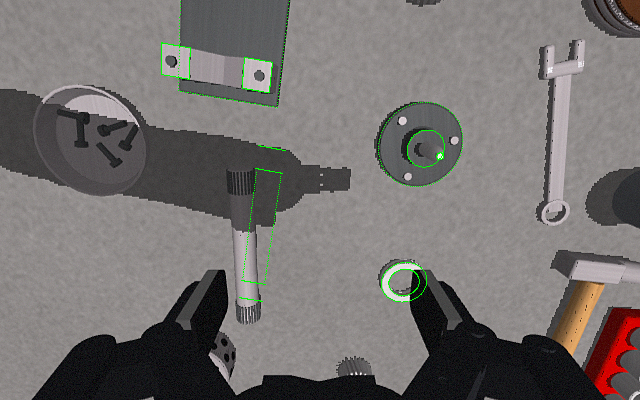

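```bash
cat > fit2.py <<'E'
import fit
from fit import *
I={i:pickle.load(open(f"w{i}.pkl","rb")) for i in range(1,6)}; res=pickle.load(open("res.pkl","rb"))
ini=dict(drum=onplane(I[5],142,78,40),wide=onplane(I[5],281,225,13),shaft=onplane(I[3],244,246,14),large=onplane(I[2],420,157,30))
V=dict(drum=(5,),wide=(5,),shaft=(3,4),large=(2,))
for k,q in ini.items():
    print(k,np.round(q,1))
    p,sc=fit.fit(k,[q[0],q[1],14 if k=="shaft" else 0,-.05 if k=="shaft" else 0],[I[i] for i in V[k]],k=="shaft",k in("shaft","drum","wide","large"))
    res[k]=p; print(k,np.round(p,3),round(sc,3))
pickle.dump(res,open("res.pkl","wb"))
over={i:I[i]["color"][:,:,::-1].copy() for i in I}
for k,i in (("drum",5),("wide",5),("drum",4),("shaft",4),("shaft",3),("large",2)):
    for u,v in proj(I[i],world(k,res[k])):
        if 0<=u<639 and 0<=v<399: over[i][int(round(v)),int(round(u))]=(0,255,0)
h=np.hstack
cv2.imwrite("pics/overb.png",cv2.resize(np.vstack([h([over[3][:290,150:550],over[2][:290,150:550]]),h([over[4][:290,100:500],over[5][:290,60:460]])]),(800,580)))
E
python3 fit2.py
```

```text
drum [ 386.8 -279.4   40. ]Traceback (most recent call last):
  File "fit2.py", line 8, in <module>
    p,sc=fit.fit(k,[q[0],q[1],14 if k=="shaft" else 0,-.05 if k=="shaft" else 0],[I[i] for i in V[k]],k=="shaft",k in("shaft","drum","wide","large"))
         ^^^^^^^
AttributeError: 'function' object has no attribute 'fit'
```

```bash
sed -i 's/^import fit$//; s/fit\.fit(/fit(/' fit2.py; python3 fit2.py
```

```text
drum [ 386.8 -279.4   40. ]
drum [ 385.76  -292.463    0.488    0.   ] 0.353
wide [ 500.1 -428.8   13. ]
wide [ 499.225 -429.448    3.161    0.   ] 0.618
shaft [ 457.3 -114.8   14. ]
shaft [ 4.76582e+02 -9.49670e+01  1.29980e+01 -1.86000e-01] 0.327
large [639.  158.9  30. ]
large [631.834 159.139  -6.48    0.   ] 0.692
```

View pics/overb.png

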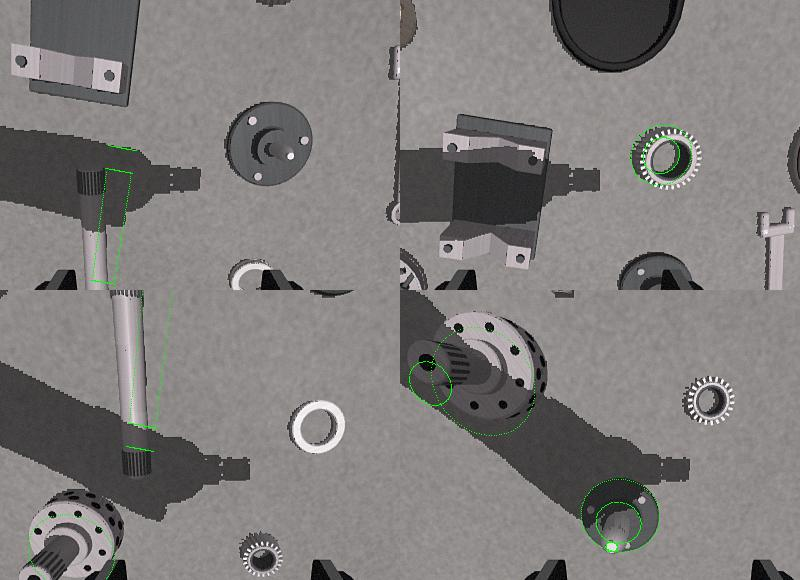

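```bash
sed -i 's/def fit(k,p0,ims,yaw=False,z=True):/def fit(k,p0,ims,yaw=False,z=True,lev=((4,1),(2,.4),(1,.15))):/; s/for s,f in ((4,1),(2,.4),(1,.15)):/for s,f in lev:/' fit.py
python3 - <<'E'
s=open('fit2.py').read()
s=s.split("ini=")[0]+'''
e1,e2=onplane(I[3],240,171,14),onplane(I[3],248.5,322,14); print("shaft ends",e1,e2,np.linalg.norm(e1-e2))
m=(e1+e2)/2; yw=np.arctan2(-(e1-e2)[0],(e1-e2)[1])
a1,a2=onplane(I[5],87,72,110),onplane(I[5],150,75,40); print("drum",a1,a2)
b=onplane(I[2],420,157,30)
ini=dict(drum=[*(a1+a2)[:2]/2,0,0],shaft=[m[0],m[1],14,yw],large=[b[0],b[1],0,0])
V=dict(drum=(5,),wide=(5,),shaft=(3,4),large=(2,))
for k,q in ini.items():
    p,sc=fit(k,q,[I[i] for i in V[k]],k=="shaft",k!="drum",((2,.3),(1,.15)))
    res[k]=p; print(k,np.round(q,3),np.round(p,3),round(sc,3))
'''+s[s.index("pickle.dump"):]
open('fit2.py','w').write(s)
E
python3 fit2.py
```

```text
shaft ends [459.40906909 -28.62650951  14.        ] [ 455.40815037 -218.08819405   14.        ] 189.50392412682208
drum [ 386.39050012 -278.89202924  110.        ] [ 394.19788659 -276.95479389   40.        ]
drum [ 390.294 -277.923    0.       0.   ] [ 396.651 -280.543    0.       0.   ] 0.468
shaft [ 4.57409e+02 -1.23357e+02  1.40000e+01 -2.10000e-02] [ 4.58391e+02 -1.21539e+02  1.35590e+01 -2.20000e-02] 0.565
large [638.988 158.85    0.      0.   ] [639.164 156.522  -1.532   0.   ] 0.729
```

View pics/overb.png

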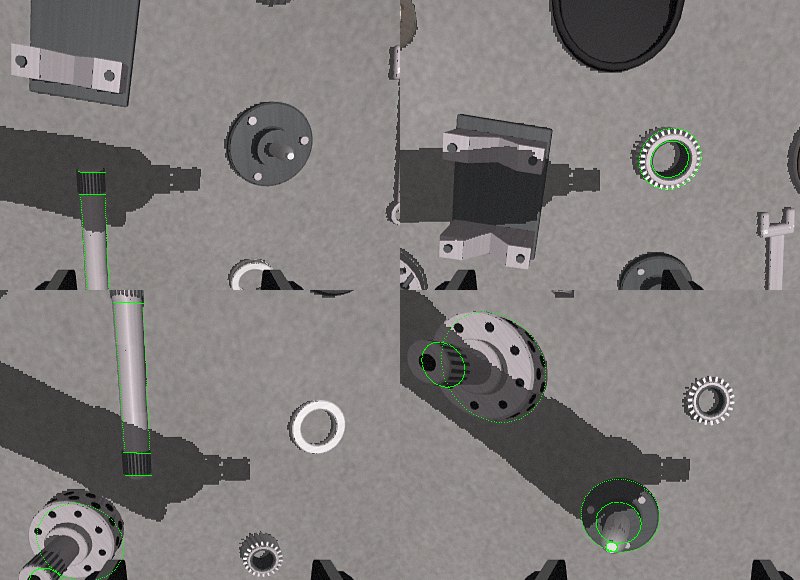

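```bash
python3 -m jog '{"claw":[1,1,1,1,1,1,1,1,1],"xyz":[[0.2,0.1,0],[0.35,0.17,0.2],[0.4,0.19,0.3],[0.4,0.19,0.3],[0.4,0.19,0.3],[0.25,0.1,0.2],[0.14,0.06,0.1],[0,0,0],[0,0,0]],"twist":[[0,0,0],[0,0,0],[0,0,0],[0,0,0],[0,0,0],[0,0,0],[0,0,0],[0,0,0],[0,0,0]]}'
python3 - <<'E'
from h import *
go(642,-163.5,2,np.pi/2)
E
```

```text
clock: 8.02
eef_pos: [640.7, -167.5, 62.5]
tool_rot: [3.14, 0.002, 1.569]
force: [-0.5, -0.3, -0.3]
width: 85.5
gripper_force: 0.0
shift [0.0413 0.0124 0.6052] twist [ 0.0004  0.0007 -0.0005] at [ 640.7 -167.5   62.5] [3.1403e+00 2.2000e-03 1.5691e+00] q [ 0.05  0.86  0.28  1.61 -0.32  0.71  0.48]
```

```bash
python3 -m jog '{"claw":[1,1,1,1,1,1,1],"xyz":[[0.04,0.012,0.1],[0,0,0.2],[0,0,0.15],[0,0,0.1],[0,0,0.05],[0,0,0],[0,0,0]],"twist":[[0,0,0],[0,0,0],[0,0,0],[0,0,0],[0,0,0],[0,0,0],[0,0,0]]}'
python3 -m jog '{"claw":[0.6,0.6,0,0,0,0,0,0],"xyz":[[0,0,0],[0,0,0],[0,0,0],[0,0,0],[0,0,0],[0,0,0],[0,0,0],[0,0,0]],"twist":[[0,0,0],[0,0,0],[0,0,0],[0,0,0],[0,0,0],[0,0,0],[0,0,0],[0,0,0]]}'
python3 snap.py g1; python3 - <<'E'
from h import *
go(499.2,-429.4,120,np.pi/2)
E
```

```text
clock: 8.9
eef_pos: [642.3, -160.9, 1.8]
tool_rot: [3.141, 0.0, 1.572]
force: [-0.2, -0.0, -0.6]
width: 85.4
gripper_force: 0.0
clock: 9.9
eef_pos: [642.3, -160.8, 2.5]
tool_rot: [3.141, -0.0, 1.572]
force: [-1.8, 0.7, 6.1]
width: 50.6
gripper_force: 63.8
shift [-2.6842 -1.4329 -1.1767] twist [ 0.0003 -0.      0.0004] at [ 642.3 -160.8    2.5] [ 3.1408 -0.      1.572 ] q [ 0.06  0.95  0.24  1.62 -0.35  0.61  0.5 ]
```

```bash
python3 - <<'E'
import cv2
a=cv2.imread("pics/g1.png"); cv2.imwrite("pics/g1c.png",cv2.resize(a[150:350,200:440],None,fx=2.5,fy=2.5))
E
```

```text
(no output)
```

View pics/g1c.png

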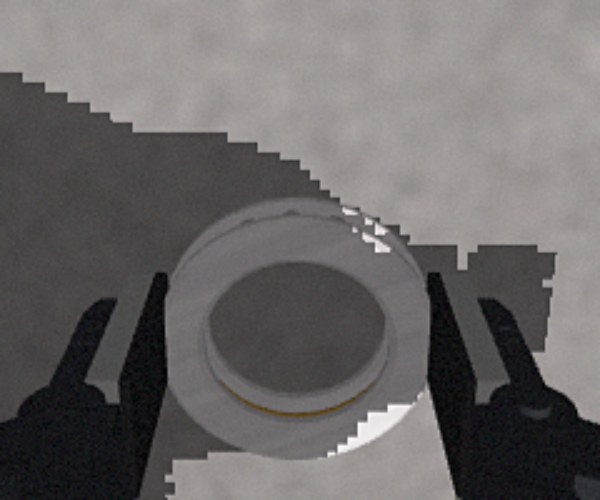

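```bash
python3 - <<'E'
from fit import *
im=pickle.load(open("g1.pkl","rb")); 
import fit as F
for z in (True,False): print(fit("bearing",(642.3,-162,0,0),[im],False,z,((2,.3),(1,.15))))
E
python3 -m jog '{"claw":[0,0,0,0,0,0],"xyz":[[0,0,-0.05],[0,0,-0.15],[0,0,-0.3],[0,0,-0.3],[0,0,-0.3],[0,0,-0.1]],"twist":[[0,0,0],[0,0,0],[0,0,0],[0,0,0],[0,0,0],[0,0,0]]}'
```

```text
(array([ 642.3, -162. ,    0. ,    0. ]), np.float64(-0.0))
(array([ 642.3, -162. ,    0. ,    0. ]), np.float64(-0.0))
clock: 10.7
eef_pos: [643.2, -161.3, 124.0]
tool_rot: [3.138, 0.001, 1.572]
force: [0.2, 0.3, -0.9]
width: 50.1
gripper_force: 65.0
```

```bash
sed -i 's/(q\[:,1\]<262)/(q[:,1]<VM)/; s/^a=np.linspace/VM=262\na=np.linspace/' fit.py
python3 - <<'E'
import sys
src=open('fit.py').read().replace("VM=262","VM=345").split('if __name__')[0]; exec(src)
im=pickle.load(open("g1.pkl","rb"))
for z in (True,False): print(fit("bearing",(642.3,-162,0,0),[im],False,z,((2,.3),(1,.15))))
go(499.2,-429.4,130,np.pi/2)
E
```

```text
(array([ 642.15599298, -165.1986364 ,   -3.58969853,    0.        ]), np.float64(0.5645173798809527))
(array([ 642.08971482, -162.65957479,    0.        ,    0.        ]), np.float64(0.5093459700132397))
shift [-2.6797 -1.4423 -0.0625] twist [0.0013 0.0003 0.0003] at [ 643.2 -161.3  124. ] [3.1376e+00 1.1000e-03 1.5717e+00] q [ 0.03  0.79  0.31  1.58 -0.3   0.82  0.46]
```

```bash
python3 -m jog '{"claw":[0,0,0,0,0,0,0,0,0,0,0],"xyz":[[-0.15,-0.08,-0.05],[-0.3,-0.16,0],[-0.38,-0.2,0],[-0.38,-0.21,0],[-0.38,-0.21,0],[-0.38,-0.21,0],[-0.3,-0.16,0],[-0.2,-0.11,0],[-0.15,-0.08,0],[-0.04,-0.02,0],[0,0,0]],"twist":[[0,0,0],[0,0,0],[0,0,0],[0,0,0],[0,0,0],[0,0,0],[0,0,0],[0,0,0],[0,0,0],[0,0,0],[0,0,0]]}'
python3 snap.py p1
python3 - <<'E'
src=open('fit.py').read().replace("VM=262","VM=345").split('if __name__')[0]; exec(src)
im=pickle.load(open("p1.pkl","rb")); w5=pickle.load(open("w5.pkl","rb"))
s=readout.read_state()["eef_pos"]
print(fit("bearing",(s[0],s[1]-2,s[2]-2.5,0),[im],False,False,((2,.3),(1,.15))))
for z in (True,False): print("wide w5",fit("wide",(499.2,-429.4,0,0),[w5],False,z,((2,.3),(1,.15))))
print("wide p1",fit("wide",(499.2,-429.4,0,0),[im],False,False,((2,.3),(1,.15))))
go(499.2,-427.5,130,np.pi/2)
a=im["color"][:,:,::-1]; cv2.imwrite("pics/p1c.png",cv2.resize(a[150:390,180:460],None,fx=2,fy=2))
E
```

```text
clock: 12.08
eef_pos: [498.8, -426.0, 126.1]
tool_rot: [3.141, -0.001, 1.573]
force: [0.6, 0.4, -2.4]
width: 50.2
gripper_force: 64.9
(array([ 498.67071605, -427.98032394,  123.62035622,    0.        ]), np.float64(0.46930880836348243))
wide w5 (array([ 499.22604774, -429.44787824,    3.15887173,    0.        ]), np.float64(0.6183708904164552))
wide w5 (array([ 498.47799602, -431.6190472 ,    0.        ,    0.        ]), np.float64(0.6122689527705164))
wide p1 (array([ 498.43020231, -431.2071565 ,    0.        ,    0.        ]), np.float64(0.3490595174454385))
shift [-0.0199  0.0004 -0.0388] twist [ 0.0001 -0.0004  0.0008] at [ 499.2 -425.5  126.1] [ 3.1412e+00 -1.2000e-03  1.5735e+00] q [ 0.51  0.77  0.27  1.6  -0.26  0.81  0.89]
```

View pics/p1c.png

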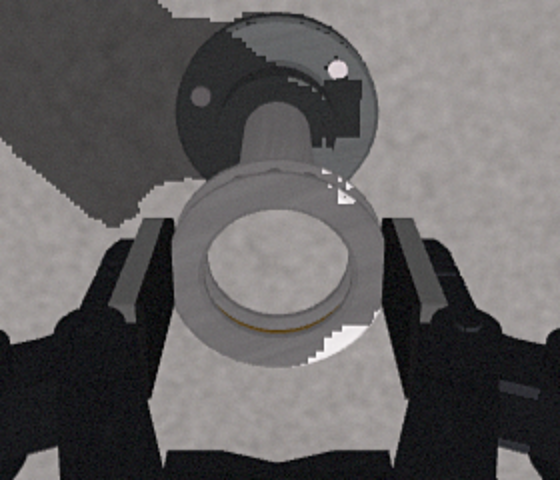

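```bash
python3 -m jog '{"claw":[0,0,0,0,0],"xyz":[[-0.032,-0.003,0.1],[0,0,0.15],[0,0,0.1],[0,0,0],[0,0,0]],"twist":[[0,0,0],[0,0,0],[0,0,0],[0,0,0],[0,0,0]]}'; python3 -m jog '{"claw":[0,0,0,0,0,0],"xyz":[[0,0,0.1],[0,0,0.1],[0,0,0.1],[0,0,0.1],[0,0,0.08],[0,0,0]],"twist":[[0,0,0],[0,0,0],[0,0,0],[0,0,0],[0,0,0],[0,0,0]]}'
```

```text
clock: 12.75
eef_pos: [498.0, -430.3, 91.3]
tool_rot: [3.142, 0.0, 1.572]
force: [0.5, -0.1, -0.6]
width: 50.2
gripper_force: 64.9
clock: 13.5
eef_pos: [497.4, -429.7, 42.4]
tool_rot: [-3.14, -0.001, 1.572]
force: [0.1, 0.1, -1.7]
width: 50.1
gripper_force: 64.9
```

```bash
python3 -m jog '{"claw":[0,0,0,0,0,0],"xyz":[[0,0,0.03],[0,0,0.02],[0,0,0.02],[0,0,0.01],[0,0,0],[0,0,0]],"twist":[[0,0,0],[0,0,0],[0,0,0],[0,0,0],[0,0,0],[0,0,0]]}';python3 -m jog '{"claw":[0,0,0],"xyz":[[0,0,0.01],[0,0,0],[0,0,0]],"twist":[[0,0,0],[0,0,0],[0,0,0]]}'
```

```text
clock: 14.25
eef_pos: [497.9, -430.1, 35.4]
tool_rot: [3.142, 0.0, 1.572]
force: [-0.1, 0.4, -0.7]
width: 50.3
gripper_force: 64.9
clock: 14.62
eef_pos: [497.8, -430.1, 34.3]
tool_rot: [-3.142, -0.0, 1.572]
force: [-0.1, 0.3, -0.6]
width: 50.1
gripper_force: 64.9
```

```bash
for i in 1 2 3; do python3 -m jog '{"claw":[0,0],"xyz":[[0,0,0.01],[0,0,0]],"twist":[[0,0,0],[0,0,0]]}' | sed -n '2p;4p'; done
```

```text
eef_pos: [497.8, -430.1, 33.2]
force: [-0.0, -0.1, -0.6]
eef_pos: [497.9, -430.2, 32.5]
force: [0.1, 0.8, 1.3]
eef_pos: [497.9, -430.2, 32.5]
force: [-1.1, 2.0, 7.9]
```

```bash
python3 -m jog '{"claw":[0.7,0.8,1,1,1,1,1,1],"xyz":[[0,0,0],[0,0,0],[0,0,0],[0,0,0],[0,0,-0.1],[0,0,-0.3],[0,0,-0.4],[0,0,-0.4]],"twist":[[0,0,0],[0,0,0],[0,0,0],[0,0,0],[0,0,0],[0,0,0],[0,0,0],[0,0,0]]}'
python3 -m jog '{"claw":[1,1,1],"xyz":[[0,0,-0.2],[0,0,0],[0,0,0]],"twist":[[0,0,0],[0,0,0],[0,0,0]]}'
python3 snap.py p2
python3 - <<'E'
src=open('fit.py').read().replace("VM=262","VM=300").split('if __name__')[0]; exec(src)
im=pickle.load(open("p2.pkl","rb"))
p=fit("bearing",(498.5,-431,30,0),[im],False,False,((2,.3),(1,.15))); print(p)
q=fit("wide",(498.5,-431,0,0),[im],False,False,((2,.3),(1,.15))); print(q)
go(639,156,150,np.pi/2)
a=im["color"][:,:,::-1].copy()
for k,r in (("bearing",p[0]),("wide",q[0])):
  for u,v in proj(im,world(k,r)): a[int(v+.5),int(u+.5)]=(0,255,0)
cv2.imwrite("pics/p2c.png",cv2.resize(a[100:300,200:440],None,fx=2.5,fy=2.5))
E
```

```text
clock: 16.38
eef_pos: [497.8, -430.2, 153.1]
tool_rot: [3.141, 0.0, 1.572]
force: [1.0, -1.2, 0.4]
width: 85.8
gripper_force: 0.0
clock: 16.75
eef_pos: [497.4, -429.5, 170.5]
tool_rot: [-3.141, -0.001, 1.572]
force: [-0.5, 0.1, -0.5]
width: 85.8
gripper_force: 0.0
(array([ 498.0151134 , -432.41888014,   30.        ,    0.        ]), np.float64(0.6786251114068217))
(array([ 498.29029354, -431.65153826,    0.        ,    0.        ]), np.float64(0.49585763726233284))
shift [5.8523 1.4236 0.2075] twist [-0.0005 -0.0005  0.0003] at [ 497.3 -429.4  170.1] [-3.1399e+00 -1.5000e-03  1.5718e+00] q [ 0.51  0.72  0.29  1.56 -0.24  0.9   0.88]
```

View pics/p2c.png

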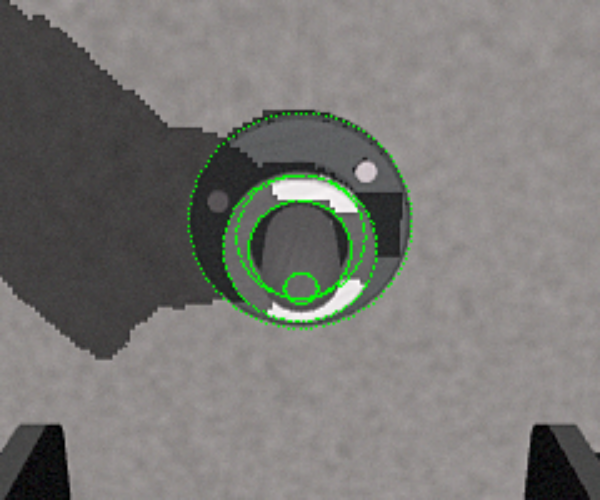

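```bash
python3 -m jog '{"claw":[1,1,1,1,1,1,1,1,1,1,1,1],"xyz":[[0.2,0.05,0],[0.4,0.1,0],[0.5,0.12,0],[0.5,0.12,0],[0.5,0.12,0],[0.5,0.12,0],[0.5,0.12,0],[0.5,0.12,0.1],[0.5,0.12,0.1],[0.5,0.12,0.1],[0.5,0.12,0.1],[0.45,0.12,0.1]],"twist":[[0,0,0],[0,0,0],[0,0,0],[0,0,0],[0,0,0],[0,0,0],[0,0,0],[0,0,0],[0,0,0],[0,0,0],[0,0,0],[0,0,0]]}' | head -2
python3 -m jog '{"claw":[1,1,1,1],"xyz":[[0.2,0.07,0],[0.1,0.02,0],[0,0,0],[0,0,0]],"twist":[[0,0,0],[0,0,0],[0,0,0],[0,0,0]]}'
python3 snap.py l1
python3 - <<'E'
src=open('fit.py').read().replace("VM=262","VM=300").split('if __name__')[0]; exec(src)
im=pickle.load(open("l1.pkl","rb")); w2=pickle.load(open("w2.pkl","rb"))
for n,i in (("l1",[im]),("w2",[w2]),("both",[im,w2])): print(n,fit("large",(639,157,0,0),i,False,n=="both",((2,.3),(1,.15))))
go(639,157,1.5,np.pi/2)
E
```

```text
clock: 18.3
eef_pos: [631.1, 129.0, 120.1]
clock: 18.8
eef_pos: [641.3, 152.5, 121.7]
tool_rot: [3.141, 0.001, 1.569]
force: [-0.1, 0.6, 0.4]
width: 85.3
gripper_force: 0.0
l1 (array([640.86668332, 156.27906686,   0.        ,   0.        ]), np.float64(0.5728498435923404))
w2 (array([638.63125956, 156.62847005,   0.        ,   0.        ]), np.float64(0.7279752266145915))
both (array([640.97289506, 155.4284534 ,  -2.74046149,   0.        ]), np.float64(0.6547642434478694))
shift [ 0.0443 -0.0245  1.2023] twist [ 0.0001  0.0003 -0.0006] at [641.4 152.7 121.7] [3.1414e+00 1.0000e-03 1.5689e+00] q [-0.46  0.79  0.33  1.59 -0.32  0.81 -0.01]
```

```bash
python3 -m jog '{"claw":[1,1,1,1,1,1,1,1],"xyz":[[0.037,-0.012,0.15],[0,0,0.3],[0,0,0.3],[0,0,0.2],[0,0,0.15],[0,0,0.08],[0,0,0],[0,0,0]],"twist":[[0,0,0],[0,0,0],[0,0,0],[0,0,0],[0,0,0],[0,0,0],[0,0,0],[0,0,0]]}'|head -4
python3 -m jog '{"claw":[0.7,0.7,0,0,0,0,0],"xyz":[[0,0,0],[0,0,0],[0,0,0],[0,0,0],[0,0,0],[0,0,0],[0,0,0]],"twist":[[0,0,0],[0,0,0],[0,0,0],[0,0,0],[0,0,0],[0,0,0],[0,0,0]]}'
python3 snap.py l2
python3 - <<'E'
src=open('fit.py').read().replace("VM=262","VM=330").split('if __name__')[0]; exec(src)
im=pickle.load(open("l2.pkl","rb"))
print(fit("large",(640,157,0,0),[im],False,False,((2,.3),(1,.15))))
E
```

```text
clock: 19.85
eef_pos: [640.8, 158.8, 4.1]
tool_rot: [3.14, -0.0, 1.572]
force: [0.4, 0.3, 0.6]
clock: 20.72
eef_pos: [640.8, 158.9, 4.6]
tool_rot: [3.14, -0.001, 1.572]
force: [-0.8, 0.3, 7.1]
width: 58.0
gripper_force: 63.4
(array([642.48391033, 156.316805  ,   0.        ,   0.        ]), np.float64(0.4594384855262287))
```

```bash
python3 -m jog '{"claw":[0,0,0,0,0,0],"xyz":[[0,0,-0.05],[0,0,-0.15],[0,0,-0.3],[0,0,-0.4],[0,0,-0.25],[0,0,-0.1]],"twist":[[0,0,0],[0,0,0],[0,0,0],[0,0,0],[0,0,0],[0,0,0]]}'
python3 -m jog '{"claw":[0,0,0,0,0,0,0,0,0,0,0,0],"xyz":[[-0.2,-0.05,0],[-0.4,-0.1,0],[-0.5,-0.12,0],[-0.5,-0.12,0],[-0.5,-0.12,0],[-0.5,-0.12,0],[-0.5,-0.12,0],[-0.5,-0.12,0],[-0.5,-0.12,0],[-0.5,-0.12,0],[-0.5,-0.12,0],[-0.4,-0.1,0]],"twist":[[0,0,0],[0,0,0],[0,0,0],[0,0,0],[0,0,0],[0,0,0],[0,0,0],[0,0,0],[0,0,0],[0,0,0],[0,0,0],[0,0,0]]}' | head -2
python3 -m jog '{"claw":[0,0,0,0,0],"xyz":[[-0.2,-0.06,0],[-0.1,-0.02,0],[-0.05,0,0],[0,0,0],[0,0,0]],"twist":[[0,0,0],[0,0,0],[0,0,0],[0,0,0],[0,0,0]]}'
python3 snap.py l3
python3 - <<'E'
src=open('fit.py').read().replace("VM=262","VM=330").split('if __name__')[0]; exec(src)
im=pickle.load(open("l3.pkl","rb"))
s=readout.read_state()["eef_pos"]
print(s,fit("large",(s[0],s[1]-2,s[2]-4.6,0),[im],False,False,((2,.3),(1,.15))))
print(fit("wide",(498.5,-431,0,0),[im],False,False,((2,.3),(1,.15))))
go(498.2,-429.2,100,np.pi/2)
E
```

```text
clock: 21.52
eef_pos: [640.9, 158.8, 130.4]
tool_rot: [3.139, -0.001, 1.572]
force: [-0.1, -0.6, -4.7]
width: 58.1
gripper_force: 65.7
clock: 23.02
eef_pos: [503.6, -394.5, 126.7]
clock: 23.65
eef_pos: [500.6, -424.7, 128.2]
tool_rot: [3.141, -0.001, 1.574]
force: [0.1, -0.2, -4.8]
width: 57.9
gripper_force: 65.6
[ 500.42052189 -425.00998211  128.28108452] (array([ 502.23307479, -427.09140293,  123.68108452,    0.        ]), np.float64(0.48757545453149576))
(array([ 498.39603756, -430.17838721,    0.        ,    0.        ]), np.float64(0.4562744134291046))
shift [-0.0421 -0.0224  0.2828] twist [ 0.     -0.0003  0.0009] at [ 500.4 -425.   128.3] [ 3.1414e+00 -8.0000e-04  1.5736e+00] q [ 0.52  0.77  0.24  1.59 -0.24  0.81  0.87]
```

```bash
python3 -m jog '{"claw":[0,0,0,0,0,0],"xyz":[[-0.043,-0.029,0.1],[0,0,0.15],[0,0,0.12],[0,0,0.03],[0,0,0],[0,0,0]],"twist":[[0,0,0],[0,0,0],[0,0,0],[0,0,0],[0,0,0],[0,0,0]]}'; python3 -m jog '{"claw":[0,0,0,0,0,0],"xyz":[[0,0,0.06],[0,0,0.08],[0,0,0.08],[0,0,0.07],[0,0,0],[0,0,0]],"twist":[[0,0,0],[0,0,0],[0,0,0],[0,0,0],[0,0,0],[0,0,0]]}'
```

```text
clock: 24.45
eef_pos: [497.1, -431.0, 88.7]
tool_rot: [3.141, 0.001, 1.572]
force: [0.4, 0.6, -4.9]
width: 58.2
gripper_force: 65.5
clock: 25.2
eef_pos: [496.9, -430.9, 59.3]
tool_rot: [3.141, 0.0, 1.572]
force: [0.0, 0.1, -4.6]
width: 57.9
gripper_force: 65.5
```

```bash
python3 -m jog '{"claw":[0,0,0,0,0,0],"xyz":[[0.012,0.007,0.03],[0,0,0.04],[0,0,0.03],[0,0,0.01],[0,0,0],[0,0,0]],"twist":[[0,0,0],[0,0,0],[0,0,0],[0,0,0],[0,0,0],[0,0,0]]}'; for i in 1 2 3; do python3 -m jog '{"claw":[0,0],"xyz":[[0,0,0.008],[0,0,0]],"twist":[[0,0,0],[0,0,0]]}' | sed -n '2p;4p'; done
```

```text
clock: 25.95
eef_pos: [497.5, -429.6, 48.4]
tool_rot: [3.141, 0.0, 1.572]
force: [-1.2, -0.3, -5.6]
width: 58.1
gripper_force: 65.6
eef_pos: [497.5, -429.4, 47.5]
force: [-0.5, -0.4, -4.1]
eef_pos: [497.5, -429.6, 46.8]
force: [-0.5, -0.1, -2.4]
eef_pos: [497.6, -429.6, 46.7]
force: [-2.1, 2.6, 4.7]
```

```bash
python3 -m jog '{"claw":[0.75,0.85,1,1,1,1,1,1,1],"xyz":[[0,0,0],[0,0,0],[0,0,0],[0,0,0],[0,0,-0.1],[0,0,-0.3],[0,0,-0.4],[0,0,-0.4],[0,0,0]],"twist":[[0,0,0],[0,0,0],[0,0,0],[0,0,0],[0,0,0],[0,0,0],[0,0,0],[0,0,0],[0,0,0]]}'
python3 snap.py l4
python3 -m jog '{"claw":[1,1,1,1,1,1,1],"xyz":[[0.2,0.15,0],[0.4,0.3,0.1],[0.33,0.26,0.2],[0.2,0.16,0.2],[0.08,0.05,0],[0,0,0],[0,0,0]],"twist":[[0,0,0],[0,0,0],[0,0,0],[0,0,0],[0,0,0],[0,0,0],[0,0,0]]}'
python3 snap.py s1
python3 - <<'E'
src=open('fit.py').read().replace("VM=262","VM=300").split('if __name__')[0]; exec(src)
im=pickle.load(open("l4.pkl","rb"))
for z in (False,True):print(fit("large",(498.5,-432,42,0),[im],False,z,((2,.3),(1,.15))))
print(fit("wide",(498.5,-431,0,0),[im],False,False,((2,.3),(1,.15))))
im=pickle.load(open("s1.pkl","rb"))
print(fit("small",(588.7,-306.6,0,0),[im],False,False,((2,.3),(1,.15))))
go(588.7,-306.6,4,np.pi/2)
a=pickle.load(open("l4.pkl","rb"))["color"][:,:,::-1]; cv2.imwrite("pics/l4c.png",cv2.resize(np.hstack([a[80:310,200:440],im["color"][80:310,200:440,::-1]]),None,fx=1.6,fy=1.6))
E
```

```text
clock: 27.82
eef_pos: [499.4, -431.6, 170.5]
tool_rot: [3.135, 0.005, 1.572]
force: [1.0, -0.5, -0.2]
width: 85.7
gripper_force: 0.0
clock: 28.75
eef_pos: [588.4, -311.1, 116.8]
tool_rot: [3.141, 0.002, 1.569]
force: [-0.7, -0.2, 0.9]
width: 85.4
gripper_force: 0.0
(array([ 498.19442129, -431.61224208,   42.        ,    0.        ]), np.float64(0.5820042496149763))
(array([ 498.37528652, -432.47628871,   39.72199573,    0.        ]), np.float64(0.5852438985571166))
(array([ 496.62183184, -448.51848927,    0.        ,    0.        ]), np.float64(0.5637442266547239))
(array([ 591.09299484, -306.22027393,    0.        ,    0.        ]), np.float64(0.5554269743517956))
shift [0.0457 0.0016 1.1283] twist [ 0.0002  0.0006 -0.0006] at [ 588.5 -310.9  116.8] [3.1410e+00 1.9000e-03 1.5688e+00] q [ 0.3   0.79  0.26  1.58 -0.25  0.8   0.66]
```

```bash
python3 -m jog '{"claw":[1,1,1,1,1,1,1,1],"xyz":[[0.03,0.015,0.15],[0,0,0.3],[0,0,0.3],[0,0,0.2],[0,0,0.12],[0,0,0.06],[0,0,0],[0,0,0]],"twist":[[0,0,0],[0,0,0],[0,0,0],[0,0,0],[0,0,0],[0,0,0],[0,0,0],[0,0,0]]}'|head -4
python3 -m jog '{"claw":[0.6,0.6,0,0,0,0,0],"xyz":[[0,0,0],[0,0,0],[0,0,0],[0,0,0],[0,0,0],[0,0,0],[0,0,0]],"twist":[[0,0,0],[0,0,0],[0,0,0],[0,0,0],[0,0,0],[0,0,0],[0,0,0]]}'
python3 snap.py s2
python3 - <<'E'
src=open('fit.py').read().replace("VM=262","VM=330").split('if __name__')[0]; exec(src)
im=pickle.load(open("s2.pkl","rb"))
print(fit("small",(590,-306.5,0,0),[im],False,False,((2,.3),(1,.15))))
for i in (2,3): print(fit("thin",(645,-2.6,0,0),[pickle.load(open(f"w{i}.pkl","rb"))],False,False,((2,.3),(1,.15))))
E
```

```text
clock: 29.8
eef_pos: [591.5, -305.8, 3.8]
tool_rot: [3.14, 0.001, 1.572]
force: [0.8, 0.5, 0.1]
clock: 30.68
eef_pos: [590.9, -305.5, 3.7]
tool_rot: [3.141, 0.0, 1.572]
force: [-0.5, 0.4, 5.6]
width: 42.3
gripper_force: 60.6
(array([ 593.55035271, -307.04886211,    0.        ,    0.        ]), np.float64(0.4274613519409187))
(array([638.70574589,   5.84074377,   0.        ,   0.        ]), np.float64(0.5156686575005623))
(array([644.28271371,  -2.04785202,   0.        ,   0.        ]), np.float64(0.6704272579187424))
```

```bash
python3 -m jog '{"claw":[0,0,0,0,0,0],"xyz":[[0,0,-0.05],[0,0,-0.15],[0,0,-0.3],[0,0,-0.4],[0,0,-0.25],[0,0,-0.1]],"twist":[[0,0,0],[0,0,0],[0,0,0],[0,0,0],[0,0,0],[0,0,0]]}'|head -2
python3 -m jog '{"claw":[0,0,0,0,0,0,0,0,0,0,0],"xyz":[[0.2,0.03,0],[0.4,0.07,0],[0.5,0.09,0],[0.5,0.09,0],[0.5,0.09,0],[0.45,0.08,0],[0.3,0.05,0],[0.15,0.03,0],[0.05,0,0],[0,0,0],[0,0,0]],"twist":[[0,0,0],[0,0,0],[0,0,0],[0,0,0],[0,0,0],[0,0,0],[0,0,0],[0,0,0],[0,0,0],[0,0,0],[0,0,0]]}'
python3 snap.py s3
python3 - <<'E'
src=open('fit.py').read().replace("VM=262","VM=330").split('if __name__')[0]; exec(src)
im=pickle.load(open("s3.pkl","rb"))
s=readout.read_state()["eef_pos"]
print(s,fit("small",(s[0],s[1]-2,s[2]-3.7,0),[im],False,False,((2,.3),(1,.15))))
print(fit("thin",(644.6,-2.2,0,0),[im],False,False,((2,.3),(1,.15))))
go(643.8,-0.7,100,np.pi/2)
E
```

```text
clock: 31.48
eef_pos: [591.8, -306.0, 130.3]
clock: 32.85
eef_pos: [643.3, -2.5, 127.9]
tool_rot: [-3.141, 0.001, 1.569]
force: [-0.4, 0.2, -1.9]
width: 42.6
gripper_force: 61.2
[643.40501839  -2.28704957 127.95770601] (array([645.88259483,  -3.85864887, 124.25770601,   0.        ]), np.float64(0.4362555418982761))
(array([644.83157868,  -1.49283044,   0.        ,   0.        ]), np.float64(0.46189764666576005))
shift [0.0161 0.0039 0.2796] twist [-0.      0.0003 -0.0005] at [643.4  -2.3 128. ] [-3.1415e+00  8.0000e-04  1.5692e+00] q [-0.22  0.76  0.31  1.64 -0.29  0.79  0.21]
```

```bash
python3 -m jog '{"claw":[0,0,0,0,0,0],"xyz":[[0.015,-0.003,0.1],[0,0,0.15],[0,0,0.15],[0,0,0.05],[0,0,0],[0,0,0]],"twist":[[0,0,0],[0,0,0],[0,0,0],[0,0,0],[0,0,0],[0,0,0]]}'; python3 -m jog '{"claw":[0,0,0,0,0,0],"xyz":[[0,0,0.08],[0,0,0.1],[0,0,0.1],[0,0,0.08],[0,0,0],[0,0,0]],"twist":[[0,0,0],[0,0,0],[0,0,0],[0,0,0],[0,0,0],[0,0,0]]}'
```

```text
clock: 33.65
eef_pos: [643.7, 1.1, 83.3]
tool_rot: [3.141, 0.0, 1.572]
force: [0.3, 0.1, -2.2]
width: 42.6
gripper_force: 61.2
clock: 34.4
eef_pos: [643.5, 1.1, 47.0]
tool_rot: [3.141, 0.0, 1.572]
force: [0.4, -0.2, -2.0]
width: 42.3
gripper_force: 61.2
```

```bash
python3 -m jog '{"claw":[0,0,0,0,0,0],"xyz":[[-0.014,0,0.03],[0,0,0.04],[0,0,0.03],[0,0,0.01],[0,0,0],[0,0,0]],"twist":[[0,0,0],[0,0,0],[0,0,0],[0,0,0],[0,0,0],[0,0,0]]}'; for i in 1 2 3 4; do python3 -m jog '{"claw":[0,0],"xyz":[[0,0,0.008],[0,0,0]],"twist":[[0,0,0],[0,0,0]]}' | sed -n '2p;4p'; done
```

```text
clock: 35.15
eef_pos: [643.4, -0.2, 36.0]
tool_rot: [3.141, -0.0, 1.572]
force: [-0.7, -0.3, -2.2]
width: 42.5
gripper_force: 61.2
eef_pos: [643.3, -0.2, 35.1]
force: [0.4, 0.4, -1.6]
eef_pos: [643.2, -0.3, 34.2]
force: [-0.4, -0.5, -1.8]
eef_pos: [643.4, -0.3, 33.7]
force: [-0.4, 0.2, -0.1]
eef_pos: [643.4, -0.3, 33.7]
force: [-2.8, -0.4, 6.6]
```

```bash
python3 -m jog '{"claw":[0.6,0.8,1,1,1,1,1,1,1,1],"xyz":[[0,0,0],[0,0,0],[0,0,0],[0,0,0],[0,0,-0.1],[0,0,-0.3],[0,0,-0.4],[0,0,-0.4],[0,0,-0.3],[0,0,0]],"twist":[[0,0,0],[0,0,0],[0,0,0],[0,0,0],[0,0,0],[0,0,0],[0,0,0],[0,0,0],[0,0,0],[0,0,0]]}'|head -3
python3 snap.py s4
python3 -m jog '{"claw":[1,1,1,1,1,1,1,1,1,1,1],"xyz":[[-0.15,-0.14,0],[-0.3,-0.28,0],[-0.38,-0.35,0],[-0.38,-0.35,0],[-0.38,-0.35,0],[-0.38,-0.35,0],[-0.38,-0.35,0],[-0.28,-0.27,0],[-0.12,-0.1,0],[-0.04,-0.02,0],[0,0,0]],"twist":[[0,0,0],[0,0,0],[0,0,0],[0,0,0],[0,0,0],[0,0,0],[0,0,0],[0,0,0],[0,0,0],[0,0,0],[0,0,0]]}'
python3 snap.py d1
python3 - <<'E'
src=open('fit.py').read().replace("VM=262","VM=300").split('if __name__')[0]; exec(src)
im=pickle.load(open("s4.pkl","rb"))
for z in (False,True):print(fit("small",(644.6,-2,30,0),[im],False,z,((2,.3),(1,.15))))
im=pickle.load(open("d1.pkl","rb"))
M["drum"]=[C(45,40),C(14,110),C(22,52)]
p=fit("drum",(387,-279,0,0),[im],False,False,((2,.3),(1,.15))); print(p)
go(387,-279,62,np.pi/2)
a=im["color"][:,:,::-1].copy()
for u,v in proj(im,world("drum",p[0])): a[int(v+.5),int(u+.5)]=(0,255,0)
cv2.imwrite("pics/d1c.png",cv2.resize(a[60:310,180:460],None,fx=2.2,fy=2.2))
E
```

```text
clock: 37.4
eef_pos: [645.3, -0.5, 186.3]
tool_rot: [3.135, -0.0, 1.572]
clock: 38.83
eef_pos: [388.6, -278.6, 182.4]
tool_rot: [3.141, -0.001, 1.573]
force: [-0.2, -0.4, 1.0]
width: 85.5
gripper_force: 0.0
(array([643.20377676,   2.39998491,  30.        ,   0.        ]), np.float64(0.6703298220091782))
(array([643.2121225 ,   1.7201143 ,  27.60143936,   0.        ]), np.float64(0.6733549842435068))
(array([ 386.5802195 , -278.05775694,    0.        ,    0.        ]), np.float64(0.5593245309771782))
shift [-0.0075 -0.0176  1.2044] twist [ 0.0001 -0.0002  0.001 ] at [ 388.7 -278.3  182.4] [ 3.1414e+00 -7.0000e-04  1.5741e+00] q [ 0.35  0.48  0.31  2.04 -0.23  0.65  0.81]
```

View pics/d1c.png

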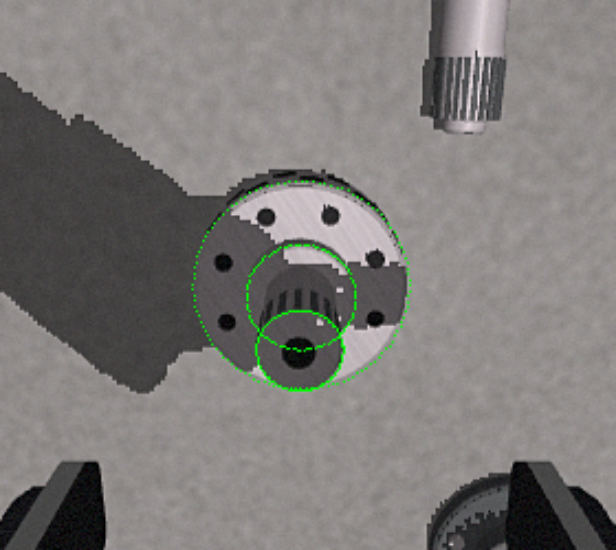

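```bash
python3 - <<'E'
src=open('fit.py').read().replace("VM=262","VM=300").split('if __name__')[0]; exec(src)
im=pickle.load(open("s4.pkl","rb"))
M["thin"]=[C(43,13),C(3,70)]
for q in ((644.6,-2,0,0),(643,2,0,0)): print(fit("thin",q,[im],False,False,((2,.3),(1,.15))))
E
python3 -m jog '{"claw":[1,1,1,1,1,1,1,1],"xyz":[[-0.01,-0.02,0.15],[0,0,0.25],[0,0,0.25],[0,0,0.25],[0,0,0.2],[0,0,0.06],[0,0,0],[0,0,0]],"twist":[[0,0,0],[0,0,0],[0,0,0],[0,0,0],[0,0,0],[0,0,0],[0,0,0],[0,0,0]]}'|head -4
```

```text
(array([644.89937585,  -1.69109062,   0.        ,   0.        ]), np.float64(0.6749959078424645))
(array([644.90178193,  -1.68455818,   0.        ,   0.        ]), np.float64(0.6749979368147531))
clock: 39.88
eef_pos: [386.2, -280.6, 67.3]
tool_rot: [3.14, 0.001, 1.572]
force: [-0.1, -0.2, 0.2]
```

```bash
python3 -m jog '{"claw":[0.7,0.5,0,0,0,0,0,0],"xyz":[[0.022,0,0.03],[0,0,0],[0,0,0],[0,0,0],[0,0,0],[0,0,0],[0,0,0],[0,0,0]],"twist":[[0,0,0],[0,0,0],[0,0,0],[0,0,0],[0,0,0],[0,0,0],[0,0,0],[0,0,0]]}'
python3 - <<'E'
src=open('fit.py').read().replace("VM=262","VM=300").split('if __name__')[0]; exec(src)
im=pickle.load(open("s4.pkl","rb"))
for q in ((644.9,-1.9,30,0),(643,-4,30,0),(645,2,30,0)): print(fit("small",q,[im],False,False,((3,.5),(2,.3),(1,.1))))
for i in (1,2): print(fit("nest",(582,297,0,0),[pickle.load(open(f"w{i}.pkl","rb"))],False,False,((2,.3),(1,.15))))
E
```

```text
clock: 40.88
eef_pos: [386.1, -278.4, 63.9]
tool_rot: [3.141, 0.0, 1.572]
force: [2.7, 0.9, 5.4]
width: 26.6
gripper_force: 58.9
(array([643.20507433,   2.38522651,  30.        ,   0.        ]), np.float64(0.670330171417396))
(array([643.20348738,   2.38740595,  30.        ,   0.        ]), np.float64(0.6703297508152557))
(array([643.2049576 ,   2.39577555,  30.        ,   0.        ]), np.float64(0.6703299016775575))
(array([581.53709691, 297.5225045 ,   0.        ,   0.        ]), np.float64(0.7491075531640897))
(array([581.5694143 , 293.88394712,   0.        ,   0.        ]), np.float64(0.7467629098997702))
```

```bash
python3 -m jog '{"claw":[0,0,0,0,0,0,0],"xyz":[[0,0,-0.03],[0,0,-0.1],[0,0,-0.2],[0,0,-0.25],[0,0,-0.2],[0,0,-0.1],[0,0,0]],"twist":[[0,0,0],[0,0,0],[0,0,0],[0,0,0],[0,0,0],[0,0,0],[0,0,0]]}'
python3 -m jog '{"claw":[0,0,0,0,0,0,0,0,0,0],"xyz":[[0.15,0.05,0],[0.3,0.1,0],[0.42,0.14,0],[0.42,0.14,0],[0.42,0.14,0],[0.42,0.14,0],[0.42,0.14,0],[0.42,0.14,0],[0.42,0.15,0],[0.42,0.15,0]],"twist":[[0,0,0],[0,0,0],[0,0,0],[0,0,0],[0,0,0],[0,0,0],[0,0,0],[0,0,0],[0,0,0],[0,0,0]]}'|sed -n '2p;4p;5p'
python3 -m jog '{"claw":[0,0,0,0,0,0,0,0,0],"xyz":[[0.42,0.15,0],[0.42,0.15,0],[0.42,0.15,0],[0.3,0.1,0],[0.2,0.07,0],[0.12,0.04,0],[0.05,0.02,0],[0,0,0],[0,0,0]],"twist":[[0,0,0],[0,0,0],[0,0,0],[0,0,0],[0,0,0],[0,0,0],[0,0,0],[0,0,0],[0,0,0]]}'
python3 snap.py d2
python3 - <<'E'
src=open('fit.py').read().replace("VM=262","VM=300").split('if __name__')[0]; exec(src)
im=pickle.load(open("d2.pkl","rb")); s=readout.read_state()["eef_pos"]
print(fit("nest",(582,296,0,0),[im],False,False,((2,.3),(1,.15))))
M["drum"]=[C(45,40)]
print(fit("drum",(s[0],s[1],s[2]-63.9,0),[im],False,False,((2,.3),(1,.15))))
go(581.8,296,150,np.pi/2)
E
```

```text
clock: 41.75
eef_pos: [385.3, -278.2, 151.9]
tool_rot: [3.141, 0.0, 1.572]
force: [0.6, 0.3, -8.7]
width: 26.9
gripper_force: 60.4
eef_pos: [513.0, 105.5, 150.5]
force: [-0.3, -0.1, -8.5]
width: 26.6
clock: 44.12
eef_pos: [581.9, 294.4, 151.7]
tool_rot: [-3.141, 0.001, 1.57]
force: [-0.1, -0.4, -7.8]
width: 27.0
gripper_force: 60.1
(array([582.70308699, 297.01243954,   0.        ,   0.        ]), np.float64(0.4763217886606511))
(array([582.43470522, 294.65332448,  87.86549688,   0.        ]), np.float64(0.5593851691976339))
shift [ 0.0145 -0.0018  0.0176] twist [-0.0001  0.0002 -0.0002] at [582.  294.5 151.8] [-3.1412e+00  7.0000e-04  1.5701e+00] q [-0.74  0.75  0.39  1.59 -0.35  0.87 -0.21]
```

```bash
python3 -m jog '{"claw":[0,0,0,0,0,0,0],"xyz":[[0,0,0.1],[0,0,0.15],[0,0,0.15],[0,0,0.15],[0,0,0.05],[0,0,0],[0,0,0]],"twist":[[0,0,0],[0,0,0],[0,0,0],[0,0,0],[0,0,0],[0,0,0],[0,0,0]]}'
python3 snap.py d3
python3 - <<'E'
src=open('fit.py').read().replace("VM=262","VM=300").split('if __name__')[0]; exec(src)
im=pickle.load(open("d3.pkl","rb")); s=readout.read_state()["eef_pos"]
print(fit("nest",(582,296,0,0),[im],False,False,((2,.3),(1,.15))))
M["drum"]=[C(45,40)]
print(fit("drum",(s[0],s[1],s[2]-63.9,0),[im],False,False,((2,.3),(1,.15))))
E
```

```text
clock: 45.05
eef_pos: [582.6, 296.0, 92.3]
tool_rot: [3.14, -0.001, 1.572]
force: [-0.1, -0.0, -7.8]
width: 27.0
gripper_force: 60.0
(array([582.77313647, 294.85611959,   0.        ,   0.        ]), np.float64(0.5470871799189055))
(array([582.22298362, 296.64207522,  28.53097772,   0.        ]), np.float64(0.5921917545368655))
```

```bash
python3 -m jog '{"claw":[0,0,0,0,0,0,0],"xyz":[[-0.006,0,0.03],[0,0,0.04],[0,0,0.05],[0,0,0.04],[0,0,0.02],[0,0,0],[0,0,0]],"twist":[[0,0,0],[0,0,0],[0,0,0],[0,0,0],[0,0,0],[0,0,0],[0,0,0]]}'; for i in 1 2 3; do python3 -m jog '{"claw":[0,0],"xyz":[[0,0,0.008],[0,0,0]],"twist":[[0,0,0],[0,0,0]]}' | sed -n '2p;4p'; done
```

```text
clock: 45.98
eef_pos: [582.2, 295.3, 73.8]
tool_rot: [3.141, -0.0, 1.572]
force: [-0.7, -1.1, -7.9]
width: 26.6
gripper_force: 60.0
eef_pos: [582.0, 295.3, 72.9]
force: [0.8, 0.4, -8.9]
eef_pos: [582.1, 295.3, 72.1]
force: [0.3, 0.2, -7.7]
eef_pos: [582.3, 295.4, 72.0]
force: [-0.6, -0.7, -0.8]
```

```bash
python3 -m jog '{"claw":[0,0],"xyz":[[0,0,0.006],[0,0,0]],"twist":[[0,0,0],[0,0,0]]}' | sed -n '2p;4p'
python3 -m jog '{"claw":[0.4,0.5,0.7,0.9,1,1,1,1,1,1],"xyz":[[0,0,0],[0,0,0],[0,0,0],[0,0,0],[0,0,-0.1],[0,0,-0.3],[0,0,-0.4],[0,0,-0.3],[0,0,-0.1],[0,0,0]],"twist":[[0,0,0],[0,0,0],[0,0,0],[0,0,0],[0,0,0],[0,0,0],[0,0,0],[0,0,0],[0,0,0],[0,0,0]]}'
python3 snap.py d4
python3 - <<'E'
src=open('fit.py').read().replace("VM=262","VM=300").split('if __name__')[0]; exec(src)
im=pickle.load(open("d4.pkl","rb"))
print(fit("nest",(582,296,0,0),[im],False,False,((2,.3),(1,.15))))
M["drum"]=[C(45,40),C(14,110)]
for z in(False,True): print(fit("drum",(582,296,8,0),[im],False,z,((2,.3),(1,.15))))
go(458.2,-121.5,150,np.pi/2-.022)
E
```

```text
eef_pos: [582.3, 295.4, 72.0]
force: [-2.1, -1.3, 4.9]
clock: 48.22
eef_pos: [582.1, 295.4, 191.0]
tool_rot: [3.141, -0.001, 1.572]
force: [0.2, -0.3, 0.0]
width: 85.2
gripper_force: 0.0
(array([582.47831016, 295.25059092,   0.        ,   0.        ]), np.float64(0.6648020306394389))
(array([582.61329027, 295.74581647,   8.        ,   0.        ]), np.float64(0.7495644260753226))
(array([582.65668655, 295.61666594,   7.25476569,   0.        ]), np.float64(0.750190124493879))
shift [-4.1657 -1.2363  0.4028] twist [-0.0004  0.0001  0.0073] at [581.4 295.2 190. ] [-3.1405e+00  3.0000e-04  1.5718e+00] q [-0.75  0.71  0.41  1.56 -0.33  0.94 -0.23]
```

```bash
python3 -m jog '{"claw":[1,1,1,1,1,1,1,1,1],"xyz":[[-0.25,-0.03,0],[-0.45,-0.05,0],[-0.55,-0.07,0],[-0.55,-0.07,0],[-0.55,-0.07,0],[-0.35,-0.05,0],[-0.15,-0.03,0],[0,0,0],[0,0,0]],"twist":[[0,0,0],[0,0,0],[0,0,0],[0,0,0],[0,0,0],[0,0,0],[0,0,0],[0,0,0],[0,0,0]]}'|sed -n '2,3p'
python3 snap.py c1
python3 -m jog '{"claw":[1,1,1,1,1,1,1,1],"xyz":[[-0.2,-0.14,0.1],[-0.35,-0.22,0.2],[-0.35,-0.22,0.2],[-0.25,-0.2,0.2],[-0.12,-0.08,0],[-0.04,-0.02,0],[0,0,0],[0,0,0]],"twist":[[0,0,0],[0,0,0],[0,0,0.007],[0,0,0],[0,0,0],[0,0,0],[0,0,0],[0,0,0]]}'
python3 snap.py h1
python3 - <<'E'
src=open('fit.py').read().replace("VM=262","VM=330").split('if __name__')[0]; exec(src)
im=pickle.load(open("c1.pkl","rb"));M["thin"]=[C(43,13),C(3,70)]
print(fit("thin",(644.6,-1.9,0,0),[im],False,False,((2,.3),(1,.15))))
for q in ((644.6,-1.9,30,0),(643,2,30,0)): print(fit("small",q,[im],False,True,((2,.3),(1,.15))))
a=im["color"][:,:,::-1]; q=proj(im,[644,0,45])[0].astype(int); cv2.imwrite("pics/c1c.png",cv2.resize(a[q[1]-70:q[1]+70,q[0]-80:q[0]+80],None,fx=4,fy=4))
im=pickle.load(open("h1.pkl","rb"))
print(fit("shaft",(458.4,-121.5,14,-.022),[im],True,False,((2,.3),(1,.15))))
go(458.2,-121.5,4,np.pi/2-.022)
E
```

```text
eef_pos: [545.4, 12.5, 190.2]
tool_rot: [-3.141, -0.001, 1.575]
clock: 50.45
eef_pos: [457.8, -119.1, 121.2]
tool_rot: [3.14, -0.0, 1.552]
force: [-0.2, -0.2, 0.3]
width: 85.4
gripper_force: 0.0
(array([644.1826559 ,  -1.27283029,   0.        ,   0.        ]), np.float64(0.7650006004416109))
(array([642.91599624,  -1.21503505,  27.97781291,   0.        ]), np.float64(0.7533486326851266))
(array([642.92473576,  -1.22361307,  27.95464835,   0.        ]), np.float64(0.7533488216318684))
(array([ 4.56948275e+02, -1.18761597e+02,  1.40000000e+01, -4.44326836e-02]), np.float64(0.5571736120916907))
shift [-0.0233  0.0061  1.1704] twist [ 0.0004 -0.0001  0.0009] at [ 457.5 -119.2  121. ] [ 3.1404e+00 -3.0000e-04  1.5517e+00] q [-0.01  0.58  0.31  2.11 -0.35  0.5   0.54]
```

View pics/c1c.png

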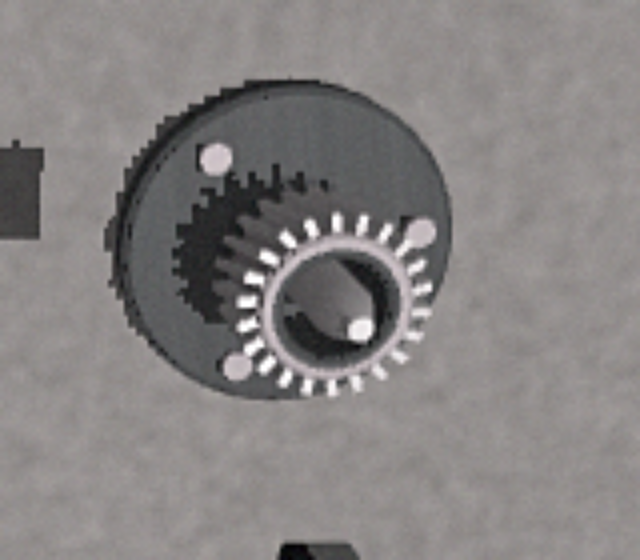

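```bash
python3 - <<'E'
from fit import *
L_=lambda n:pickle.load(open(n+".pkl","rb"))
for ns in (["w3"],["w4"],["h1"],["c1"],["w3","w4"],["w3","w4","h1","c1"]):
    print(ns,[np.round(fit("shaft",(458,-121,14,y),[L_(n) for n in ns],True,False,((2,.3),(1,.15)))[0],3).tolist() for y in (-.022,-.035)])
for ns in (["w1"],["w2"],["w3"],["c1"]): print(ns,np.round(fit("vb",(464.2,116.7,0,-.158),[L_(n) for n in ns],True,False,((2,.3),(1,.15)))[0],3))
E
```

```text
['w3'] [[458.981, -121.655, 14.0, 0.014], [459.007, -121.655, 14.0, 0.014]]
['w4'] [[458.307, -120.988, 14.0, -0.032], [458.303, -120.986, 14.0, -0.032]]
['h1'] [[455.755, -118.623, 14.0, -0.022], [455.757, -118.623, 14.0, -0.022]]
['c1'] [[457.213, -112.576, 14.0, -0.069], [457.231, -112.573, 14.0, -0.069]]
['w3', 'w4'] [[458.478, -121.399, 14.0, -0.023], [458.481, -121.384, 14.0, -0.023]]
['w3', 'w4', 'h1', 'c1'] [[458.343, -120.858, 14.0, -0.023], [458.346, -120.848, 14.0, -0.022]]
['w1'] [ 4.642e+02  1.167e+02  0.000e+00 -1.580e-01]
['w2'] [ 4.64300e+02  1.17085e+02  0.00000e+00 -1.56000e-01]
['w3'] [ 4.64358e+02  1.16312e+02  0.00000e+00 -1.62000e-01]
['c1'] [ 4.64266e+02  1.16709e+02  0.00000e+00 -1.59000e-01]
```

```bash
python3 -m jog '{"claw":[1,1,1,1,1,1,1,1],"xyz":[[-0.035,0.008,0.15],[0,0,0.3],[0,0,0.3],[0,0,0.2],[0,0,0.15],[0,0,0.05],[0,0,0],[0,0,0]],"twist":[[0,0,0.001],[0,0,0],[0,0,0],[0,0,0],[0,0,0],[0,0,0],[0,0,0],[0,0,0]]}'|head -4
python3 -m jog '{"claw":[0.6,0.4,0,0,0,0,0,0],"xyz":[[0,0,0.01],[0,0,0],[0,0,0],[0,0,0],[0,0,0],[0,0,0],[0,0,0],[0,0,0]],"twist":[[0,0,0],[0,0,0],[0,0,0],[0,0,0],[0,0,0],[0,0,0],[0,0,0],[0,0,0]]}'
python3 snap.py h2
```

```text
clock: 51.5
eef_pos: [457.2, -123.7, 5.5]
tool_rot: [-3.141, 0.0, 1.547]
force: [0.3, 0.4, -0.3]
clock: 52.5
eef_pos: [457.5, -123.7, 5.1]
tool_rot: [3.141, 0.0, 1.547]
force: [-0.3, 0.6, 6.1]
width: 23.8
gripper_force: 58.6
```

```bash
python3 -m jog '{"claw":[0,0,0,0,0,0,0],"xyz":[[0,0,-0.03],[0,0,-0.1],[0,0,-0.25],[0,0,-0.35],[0,0,-0.25],[0,0,-0.1],[0,0,0]],"twist":[[0,0,0],[0,0,0],[0,0,0],[0,0,0],[0,0,0],[0,0,0],[0,0,0]]}'|sed -n '2,5p'
python3 -m jog '{"claw":[0,0,0,0,0,0,0,0,0,0,0,0],"xyz":[[0.12,0,0],[0.25,0,0],[0.38,0,0],[0.42,0.01,0],[0.42,0,0],[0.38,0,0],[0.25,0,0],[0.12,0,0],[0.04,0,0],[0,0,0],[0,0,0],[0,0,0]],"twist":[[0,0,0],[0,0,0],[0,0,0],[0,0,0.005],[0,0,0.012],[0,0,0.012],[0,0,0.009],[0,0,0.005],[0,0,0],[0,0,0],[0,0,0],[0,0,0]]}'
python3 snap.py h3
python3 - <<'E'
src=open('fit.py').read().replace("VM=262","VM=330").split('if __name__')[0]; exec(src)
im=pickle.load(open("h3.pkl","rb")); s=readout.read_state()["eef_pos"]
print(fit("shaft",(s[0]+.4,s[1]+2.5,s[2]+8.9,-.158),[im],True,False,((2,.3),(1,.15))))
go(463.9,114.2,41,np.pi/2-.158)
E
```

```text
eef_pos: [457.3, -123.4, 112.9]
tool_rot: [3.141, -0.0, 1.547]
force: [-0.3, 1.1, -5.0]
width: 23.8
clock: 54.92
eef_pos: [470.9, 112.9, 112.8]
tool_rot: [3.142, 0.0, 1.41]
force: [-0.4, -0.9, -4.7]
width: 24.1
gripper_force: 59.7
(array([ 4.71261422e+02,  1.16798957e+02,  1.21705450e+02, -1.63217452e-01]), np.float64(0.6636159251249941))
shift [-1.00e-04 -7.15e-02  7.18e-01] twist [ 0.      0.     -0.0008] at [471.  113.1 112.8] [3.1415 0.     1.4102] q [-0.64  0.65  0.53  2.09 -0.61  0.56  0.16]
```

```bash
python3 -m jog '{"claw":[0,0,0,0,0,0,0],"xyz":[[0,-0.04,0.1],[0,-0.032,0.15],[0,0,0.15],[0,0,0.1],[0,0,0],[0,0,0],[0,0,0]],"twist":[[0,0,0],[0,0,0],[0,0,0],[0,0,0],[0,0,0],[0,0,0],[0,0,0]]}'
python3 snap.py h4
python3 - <<'E'
src=open('fit.py').read().replace("VM=262","VM=330").split('if __name__')[0]; exec(src)
im=pickle.load(open("h4.pkl","rb")); s=readout.read_state()["eef_pos"]
print(fit("shaft",(s[0]+.4,s[1]+3,s[2]+8.9,-.158),[im],True,False,((2,.3),(1,.15))))
print(fit("vb",(464.3,116.7,0,-.158),[im],True,False,((2,.3),(1,.15))))
go(463.8,113.5,41,np.pi/2-.158)
E
```

```text
clock: 55.85
eef_pos: [464.2, 115.0, 63.1]
tool_rot: [3.141, -0.0, 1.411]
force: [0.9, -0.1, -4.0]
width: 23.7
gripper_force: 59.6
(array([ 4.64594194e+02,  1.19106316e+02,  7.19851114e+01, -1.45500208e-01]), np.float64(0.647932028857887))
(array([ 4.64034254e+02,  1.16723059e+02,  0.00000000e+00, -1.58215921e-01]), np.float64(0.558733062393099))
shift [-0.0157 -0.0012  0.2208] twist [ 0.0003 -0.0001 -0.0004] at [464.1 115.   63.1] [ 3.1408e+00 -4.0000e-04  1.4116e+00] q [-0.58  0.72  0.41  2.13 -0.7   0.42  0.24]
```

```bash
python3 -m jog '{"claw":[0,0,0,0,0,0,0],"xyz":[[-0.018,0,0.04],[0,0,0.05],[0,0,0.05],[0,0,0.04],[0,0,0.02],[0,0,0],[0,0,0]],"twist":[[0,0,0],[0,0,0],[0,0,0],[0,0,0],[0,0,0],[0,0,0],[0,0,0]]}'|sed -n '2,4p';  for i in 1 2 3; do python3 -m jog '{"claw":[0,0],"xyz":[[0,0,0.006],[0,0,0]],"twist":[[0,0,0],[0,0,0]]}' | sed -n '2p;4p'; done
```

```text
eef_pos: [463.6, 113.1, 42.8]
tool_rot: [3.141, -0.0, 1.411]
force: [0.2, 0.3, -4.8]
eef_pos: [463.5, 113.2, 42.2]
force: [-0.0, -0.6, -4.8]
eef_pos: [463.9, 113.1, 41.6]
force: [-0.3, -0.4, -4.4]
eef_pos: [463.9, 113.1, 41.5]
force: [-0.1, -0.6, 5.2]
```

```bash
python3 -m jog '{"claw":[0,0],"xyz":[[0,0,0.004],[0,0,0]],"twist":[[0,0,0],[0,0,0]]}' | sed -n '2p;4p'
python3 snap.py h5
python3 - <<'E'
src=open('fit.py').read().replace("VM=262","VM=340").split('if __name__')[0]; exec(src)
im=pickle.load(open("h5.pkl","rb"))
for y in (116,118): print(fit("shaft",(464.3,y,50,-.158),[im],True,False,((2,.3),(1,.15))))
print(fit("vb",(464.3,116.7,0,-.158),[im],True,False,((2,.3),(1,.15))), readout.read_state()["torque"])
E
```

```text
eef_pos: [463.9, 113.1, 41.4]
force: [-2.2, -1.0, 10.8]
(array([ 4.64544799e+02,  1.18931337e+02,  5.00000000e+01, -1.57628752e-01]), np.float64(0.6551250236445965))
(array([ 4.64551101e+02,  1.18932526e+02,  5.00000000e+01, -1.57575564e-01]), np.float64(0.6551400878039796))
(array([ 4.64113602e+02,  1.16425574e+02,  0.00000000e+00, -1.55848814e-01]), np.float64(0.6758488746193949)) [-0.06386975  0.37416482  0.01477164]
```

```bash
python3 -m jog '{"claw":[0.35,0.45,0.6,0.8,1,1,1,1,1,1],"xyz":[[0,0,0],[0,0,0],[0,0,0],[0,0,0],[0,0,-0.1],[0,0,-0.4],[0,0,-0.5],[0,0,-0.5],[0,0,-0.3],[0,0,-0.1]],"twist":[[0,0,0],[0,0,0],[0,0,0],[0,0,0],[0,0,0],[0,0,0],[0,0,0],[0,0,0],[0,0,0],[0,0,0]]}' | sed -n '2,5p'
python3 -m jog '{"claw":[1,1,1,1],"xyz":[[-0.2,0,0],[-0.2,0,0],[0,0,0],[0,0,0]],"twist":[[0,0,0],[0,0,0],[0,0,0],[0,0,0]]}' | sed -n '2,3p'
python3 snap.py e1
python3 -m jog '{"claw":[1,1,1,1],"xyz":[[-0.3,0,0],[-0.1,0,0],[0,0,0],[0,0,0]],"twist":[[0,0,0],[0,0,0],[0,0,0],[0,0,0]]}' | sed -n '2,3p'
python3 snap.py e2
cat > last.py <<'E'
src=open('fit.py').read().replace("VM=262","VM=268").split('if __name__')[0]; exec(src)
for n in ("e1","e2"):
    im=pickle.load(open(n+".pkl","rb"))
    v=fit("vb",(464.3,116.7,0,-.158),[im],True,False,((2,.3),(1,.15))); print(n,v)
    for y in (116,119): print(fit("shaft",(464.3,y,50,-.158),[im],True,False,((2,.2),(1,.1))))
    # brightness profile along the axis
    t=np.arange(-100,101,2.); c,s=np.cos(-.158),np.sin(-.158)
    G=cv2.cvtColor(im["color"],cv2.COLOR_RGB2GRAY).astype(float)
    pr=[]
    for w in (-8,-4,0,4,8):
        P=np.c_[464.3+c*w-s*t,116.7+s*w+c*t,0*t+50+np.sqrt(169-w*w)]; q=proj(im,P); pr.append(map_coordinates(G,[q[:,1],q[:,0]],order=1))
    pr=np.mean(pr,0); print("neg",[(int(a),int(b)) for a,b in zip(t,pr) if a<-58]); print("pos",[(int(a),int(b)) for a,b in zip(t,pr) if a>58]); print("v range",proj(im,[[464.3-15,24,50],[464.3+15,209,50]]))
E
python3 last.py
```

```text
eef_pos: [464.2, 113.3, 232.5]
tool_rot: [3.139, -0.002, 1.412]
force: [-0.8, 0.4, -0.2]
width: 85.5
eef_pos: [456.7, 73.5, 229.8]
tool_rot: [-3.14, 0.0, 1.411]
eef_pos: [451.0, 35.2, 230.4]
tool_rot: [-3.141, -0.0, 1.413]
e1 (array([ 4.63983473e+02,  1.16670788e+02,  0.00000000e+00, -1.58155727e-01]), np.float64(0.6617761341508955))
(array([ 4.63871570e+02,  1.19626979e+02,  5.00000000e+01, -1.46998578e-01]), np.float64(0.5945186151742428))
(array([ 4.63877455e+02,  1.19632643e+02,  5.00000000e+01, -1.47086211e-01]), np.float64(0.5945211925352972))
neg [(-100, 140), (-98, 139), (-96, 136), (-94, 135), (-92, 152), (-90, 97), (-88, 85), (-86, 94), (-84, 94), (-82, 99), (-80, 95), (-78, 87), (-76, 88), (-74, 92), (-72, 100), (-70, 81), (-68, 53), (-66, 89), (-64, 93), (-62, 81), (-60, 81)]
pos [(60, 168), (62, 168), (64, 168), (66, 167), (68, 172), (70, 117), (72, 94), (74, 91), (76, 79), (78, 106), (80, 105), (82, 102), (84, 105), (86, 104), (88, 93), (90, 90), (92, 102), (94, 137), (96, 139), (98, 140), (100, 140)]
v range [[319.62987766 226.45939947]
 [320.24776475  31.55851937]]
e2
[... 153 characters left out ...]
5.00000000e+01, -1.49523373e-01]), np.float64(0.655150830239531))
(array([ 4.64182309e+02,  1.20693794e+02,  5.00000000e+01, -1.67067009e-01]), np.float64(0.6011088031473374))
neg [(-100, 139), (-98, 140), (-96, 140), (-94, 112), (-92, 83), (-90, 51), (-88, 47), (-86, 54), (-84, 58), (-82, 49), (-80, 51), (-78, 58), (-76, 55), (-74, 89), (-72, 100), (-70, 103), (-68, 95), (-66, 154), (-64, 172), (-62, 171), (-60, 172)]
pos [(60, 167), (62, 166), (64, 166), (66, 168), (68, 170), (70, 116), (72, 102), (74, 93), (76, 84), (78, 0), (80, 0), (82, 0), (84, 0), (86, 0), (88, 0), (90, 0), (92, 0), (94, 0), (96, 0), (98, 0), (100, 0)]
v range [[318.9784949  191.97674174]
 [319.90258488 -18.99268875]]
```

```bash
python3 - <<'E'
from cell import order
print(order.finish_job())
E
```

```text
the job is handed in; nothing more can be done
None
```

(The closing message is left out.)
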